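# Load the kiln shelf round its two props

## Robot

A 7-joint arm with a two-finger parallel gripper is mounted at the origin on a cart in front of the work surface, level with it; the furniture and walls round the work are solid. World frame = base frame: x ahead of the robot, y to its left, z up, the work surface at z = 0. Lengths are in m, angles in rad, forces in N, time in s.
With the tool pointing down it reaches from about 0.4 to 0.875 m from the base axis. Payload 19.3 kg.
Tool frame: the origin (TCP) lies at the very end of the fingers, on their centre line; the grasp point (between the pads) lies 19 mm behind it; z points along the fingers, x is the direction in which the jaws open and shut, and the axes are right-handed (so a half turn about z gives the same grasp; the last joint's range is limited). The gripper opens to 85 mm and grips with 20 to 120 N. Pads are 22 mm wide; open, the fingers measure 114 mm over their backs; the gripper's body (76 mm by 85 mm) begins 54 mm behind the grasp point. The pads swing forward as they close: fully open they stand 13 mm farther back than shut.
Start: joints at [-1.367, 0.521, -0.036, 1.599, 0.021, 1.021, -0.113], TCP at [0.169, 0.602, 0.231] pointing down, gripper open.
Joint ranges: [-2.91, 2.91], [-0.3, 2.13], [-1.5, 1.42], [0.17, 2.43], [-1.26, 4.41], [0.16, 1.93], [-2.52, 2.52]. Speed limits (rad/s): [1.89, 1.89, 2.39, 2.39, 3.01, 3.01, 3.01].

## Interface

Orientations are given as [roll, pitch, yaw] about the fixed x, y, z axes, in that order (R = Rz(yaw) Ry(pitch) Rx(roll)).
In Python, from workcell import bot gives the robot as it stands.
- The arm moves only by the tool jog_arm, never from a script. Its argument "increments" is a list of rows, each an object of numbers: "wx", "wy", "wz": the turn, a rotation vector about the tool's x, y, z in degrees; "x", "y", "z": the shift along the tool's x, y, z in cm; "claw": the opening in per cent of the stroke, from 0 (shut) to 100 (fully open). A call has 1 to 10 rows; each row is the pose to reach, as a shift and turn from the pose measured when the call began, along the tool's axes at that moment; what a row does not reach only later rows make up. A row lasts 1/8 s, in which the tool goes at most 62.5 mm and 10.7 degrees, less where a joint would pass 70% of its speed; a pose out of reach is approached as far as the arm can. A call with a gripper value outside its range is refused whole. The fingers move at their own pace and stop on an object; "squeeze" is the grip in N (left out, the last holds). Time passes only in rows, so rows that repeat a pose let the fingers close. It gives the time, the measured TCP pose, the force and the opening at its end, in the units of the state.
- bot.observe(): the state, without advancing time (a new reading comes with each control period).
- bot.grab_frame(name): name is "scene" or "top" or "wrist"; returns a dict with "pixels" (420x560x3 uint8, red, green, blue), "fov_y" (degrees; the focal length in pixels is half the picture's height over the tangent of half this angle, whatever the lens; pixels are square), "cx", "cy" (the principal point, pixels), "origin" and "orientation" of the camera in the world. Camera axes: x right, y down, z forward; pixel columns grow to the right and rows downward; lengths in m; the calibration is good to about 2 mm. A picture is of the moment at which its call begins. There is no depth.
- bot.job_done(): hands the job in, once; it reports no verdict.
The state is a dict: "clock": time; "qpos": joint angles; "qd": joint speeds; "joint_efforts": joint torques, N m; "position": TCP position; "tool_rot": TCP orientation; "force": force on the tool from outside, world axes, zero at the start; "moment": the same for the moment, N m; "grip_width": finger opening in m.
Only numpy, scipy, OpenCV 4.12 (cv2) and the standard library are available. Lean on these libraries where they do the work, as an engineer would, in place of code of your own. Each camera call takes 0.05 s, during which the arm holds its last target.

## Task

Load the kiln shelf for a test firing: lay the pale drip tile flat on the shelf midway between the two props and stand the bisque cup upright in the middle of it, and set the cone pack upright on top of the square prop, centred. Stand the little bud vase upright on the shelf directly behind the round prop (straight towards the shelf's far long edge, square to the row of props), with about 3 cm clear between vase and prop. Leave the roll of tape and the kiln stilt where they are.

Things in the scene. Friction and masses are not known exactly. Their poses are not given: they have to be found in the camera images.
- kiln_shelf: fixed sand-coloured refractory board lying flat on the table, 200 (its x) by 300 (its y) by 14 mm thick. Origin at the centre of its underside, z up; its top is 14 mm above the origin. Its x axis points away from the robot (turned by at most 0.2 rad), to its far long edge. The two props stand on it at x = -45 mm, y = +105 and -105 mm of its frame; which is left and which right changes.
- square_prop: fixed pale square kiln prop (short post) standing on the shelf, 50 by 50 mm, 45 mm tall, with a round hole of 23 mm down its middle. Origin at the centre of its underside (on the shelf's top), z up; axes parallel to the shelf's.
- round_prop: fixed pale round kiln prop, a tube of 42 mm outer diameter, 60 mm tall, standing on the shelf. Origin at the centre of its underside (on the shelf's top), z up; axes parallel to the shelf's, so that its +x points behind it. A vase 73 mm along +x from this origin stands right.
- drip_tile: loose pale flat tile, 50 (x) by 58 (y) by 8 mm, lying on the table. Origin at the centre of its underside, z up.
- cup: loose pale bisque cup without a handle, round, 68 mm wide at the rim, 44 mm at the foot, 48 mm tall, standing open end up; its upper 14 mm are nearly straight-sided, wall about 5 mm. (A like cup at the far edge of the table, beyond 0.85 m from the robot, is fixed and has no part in this.) Origin at the centre of its underside, z up.
- cone_pack: loose pack of firing cones: a brown clay block 52 (x) by 26 (y) by 24 mm high, with three slim pale pointed cones in a row along x standing on it (11 mm wide at the foot, tips 58 mm above the underside). Take it by the block, across its y. Origin at the centre of the block's underside, z up.
- bud_vase: loose little terracotta bud vase, round, 76 mm tall; straight body 44 mm wide from 10 to 48 mm above its underside, then a narrow neck of 24 mm and a lip of 30 mm. Origin at the centre of its underside, z up.
- masking_tape: bystander: loose roll of masking tape lying flat, 105 mm across, 20 mm high. Origin at the centre of its underside. Not to be moved.
- kiln_stilt: bystander: loose three-armed kiln stilt, 55 by 48 by 13 mm, on the near side of the table (the ones at the far edge are fixed). Origin at the centre of its underside. Not to be moved.
Mind the look-alikes: they are no part of the job. Of the things shaped like the cone_pack, the brown one is meant.

How it is judged:
At the end, for the whole second after the job is handed in: Tile within 12 mm of midway between the props (each shelf axis), cup on it within 11 mm of its centre, cone pack on the square prop within 11 mm, vase on the shelf 60 to 88 mm behind the round prop (centres), 14 mm to either side; all level within 0.12 rad, released, at rest (x of drip_tile in the frame of kiln_shelf between -0.057 and -0.033 m and y of drip_tile in the frame of kiln_shelf between -0.012 and 0.012 m and z of drip_tile in the frame of kiln_shelf between 0.009 and 0.019 m and horizontal distance between cup and drip_tile below 0.011 m and z of cup in the frame of kiln_shelf between 0.018 and 0.028 m and horizontal distance between cone_pack and square_prop below 0.011 m and z of cone_pack in the frame of square_prop between 0.04 and 0.05 m and x of bud_vase in the frame of round_prop between 0.06 and 0.088 m and y of bud_vase in the frame of round_prop between -0.014 and 0.014 m and z of bud_vase in the frame of kiln_shelf between 0.009 and 0.019 m and angle between each of drip_tile, cup, cone_pack, bud_vase's own z axis and vertical below 0.12 rad and linear speed of each of drip_tile, cup, cone_pack, bud_vase below 0.02 m/s and angular speed of each of drip_tile, cup, cone_pack, bud_vase below 0.2 rad/s); the robot touches nothing.
It fails at once if the roll of masking tape is disturbed (moved over 20 mm) (distance of masking_tape from where it was at the start of the episode above 0.02 m).
It fails at once if the kiln stilt is disturbed (moved over 20 mm) (distance of kiln_stilt from where it was at the start of the episode above 0.02 m).
It also fails if it takes over 112 s, if anything falls off the work surface, if the arm or the gripper's body presses on something with over 40 N, if the wrist force passes 120 N, or if a joint passes its speed limit or range.

## Working session

There is one attempt and no reset: what is moved stays moved. The work goes in short steps, Python scripts to look and compute and a tool call to move; the robot and the scene stay as the last step left them, time stands still between calls to the robot, and variables do not carry over. Pictures are saved under pics/ and viewed, and the job is handed in when it is done.

Besides the shell and the picture viewer there is one more tool, called in YAML: its name, and indented under it one key for each argument. jog_arm: Moves the arm, as the interface text tells. Its arguments: {"type":"object","properties":{"increments":{"type":"array","items":{"type":"object","properties":{"wx":{"type":"number"},"wy":{"type":"number"},"wz":{"type":"number"},"x":{"type":"number"},"y":{"type":"number"},"z":{"type":"number"},"claw":{"type":"number"}}}},"squeeze":{"type":"number"}},"required":["increments"]}

```bash
mkdir -p pics; ls; python3 - <<'E'
from workcell import bot
import cv2
s=bot.observe(); print(s)
for n in ["scene","top","wrist"]:
    f=bot.grab_frame(n); print(n,f["fov_y"],f["cx"],f["cy"],f["origin"],f["orientation"],{k for k in f})
    cv2.imwrite(f"pics/{n}0.png",f["pixels"][:,:,::-1])
E
```

```text
pics
{'clock': 0.0, 'qpos': array([-1.36718046,  0.52202069, -0.03633522,  1.59999805,  0.0212232 ,
        1.0210751 , -0.11275714]), 'qd': array([-0.00086423,  0.00187322, -0.00164143,  0.00129843,  0.00019766,
        0.00158077, -0.00037767]), 'joint_efforts': array([-2.80587810e-04, -9.27102184e+01,  1.97959006e+00, -3.69936454e+01,
        1.78748503e-02,  8.24090035e-03, -1.25473093e-05]), 'position': array([0.16895241, 0.60139098, 0.23072504]), 'tool_rot': array([3.14149828e+00, 1.11149201e-03, 1.29703202e+00]), 'force': array([ 0.23560855, -0.4436799 , -0.19538797]), 'moment': array([0.00543504, 0.04624095, 0.03741244]), 'grip_width': 0.08538054662091286}
scene 47.34402708105065 278.4354220341136 202.9049039571925 [-0.21150238 -0.61865328  0.58046084] [-2.08107486  0.01634012 -0.93427906] {'pixels', 'cy', 'origin', 'orientation', 'fov_y', 'cx'}
top 42.81799824175337 283.504725837542 207.96036719844597 [ 0.48787431 -0.02559506  1.50041036] [-3.10280953 -0.02373725 -1.55680784] {'pixels', 'cy', 'origin', 'orientation', 'fov_y', 'cx'}
wrist 66.31199601299535 282.5905451425468 203.75791683304325 [0.10136275 0.62030671 0.37442856] [2.86058576e+00 9.72438321e-04 1.29701289e+00] {'pixels', 'cy', 'origin', 'orientation', 'fov_y', 'cx'}
```

View pics/scene0.png

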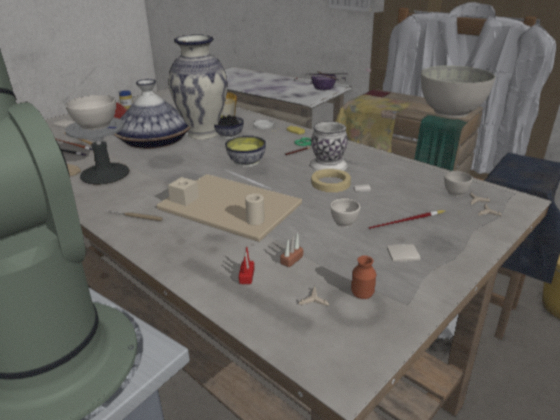

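View pics/top0.png

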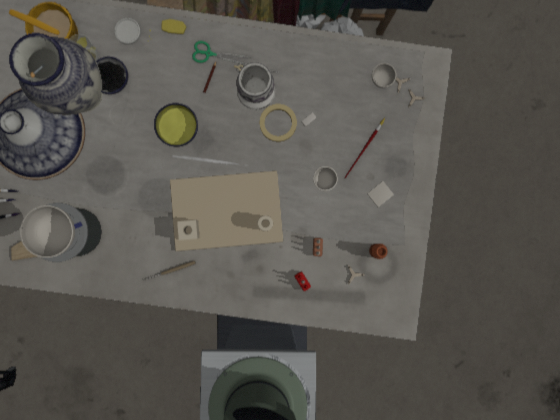

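View pics/wrist0.png

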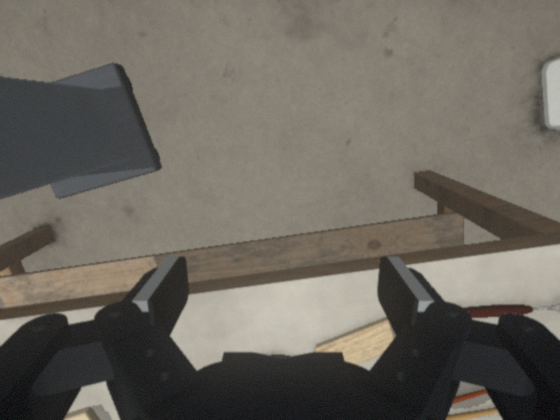

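```bash
cat > h.py <<'E'
import numpy as np, cv2
from scipy.spatial.transform import Rotation as R
from workcell import bot
def grab(n,save=None):
    f=bot.grab_frame(n)
    if save: cv2.imwrite(f"pics/{save}.png",f["pixels"][:,:,::-1])
    f["f"]=f["pixels"].shape[0]/2/np.tan(np.radians(f["fov_y"])/2)
    f["R"]=R.from_euler("xyz",f["orientation"]).as_matrix(); f["o"]=np.array(f["origin"])
    return f
def ray(f,p):
    d=f["R"]@np.array([(p[0]-f["cx"])/f["f"],(p[1]-f["cy"])/f["f"],1]); return f["o"],d/np.linalg.norm(d)
def onz(f,p,z):
    o,d=ray(f,p); return o+d*(z-o[2])/d[2]
def tri(obs):
    A=np.zeros((3,3));b=np.zeros(3);rs=[ray(f,p) for f,p in obs]
    for o,d in rs:
        M=np.eye(3)-np.outer(d,d);A+=M;b+=M@o
    x=np.linalg.solve(A,b); return x,[np.linalg.norm(np.cross(x-o,d))*1e3 for o,d in rs]
def proj(f,X):
    c=f["R"].T@(np.asarray(X)-f["o"]); return np.array([f["cx"]+f["f"]*c[0]/c[2],f["cy"]+f["f"]*c[1]/c[2]])
def crop(f,x0,y0,x1,y1,k,name):
    im=f["pixels"][y0:y1,x0:x1,::-1]; cv2.imwrite(f"pics/{name}.png",cv2.resize(im,None,fx=k,fy=k,interpolation=cv2.INTER_CUBIC))
E
python3 - <<'E'
from h import *
t=grab("top"); s=grab("scene")
crop(t,150,100,430,310,2.8,"topc")
crop(s,150,160,450,320,2.6,"scenec")
for n,p in dict(cup=(325,178),tile=(380,194),vase=(378,251),cone=(317,246),stilt=(354,274),tape=(278,123),sq=(187,230),rd=(265,223)).items(): print(n,onz(t,p,0.03).round(3))
E
```

```text
cup [ 0.63  -0.173  0.03 ]
tile [ 0.588 -0.326  0.03 ]
vase [ 0.431 -0.321  0.03 ]
cone [ 0.442 -0.153  0.03 ]
stilt [ 0.367 -0.256  0.03 ]
tape [ 0.78  -0.041  0.03 ]
sq [0.481 0.203 0.03 ]
rd [ 0.503 -0.01   0.03 ]
```

View pics/topc.png

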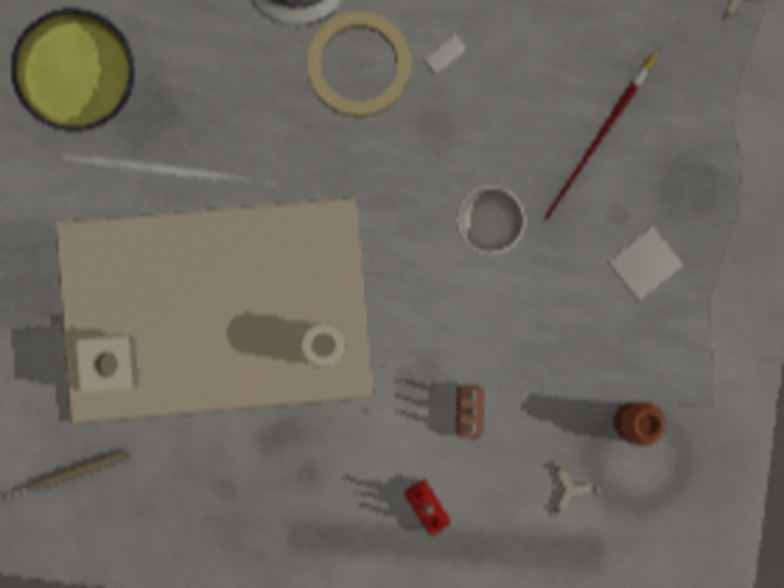

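View pics/scenec.png

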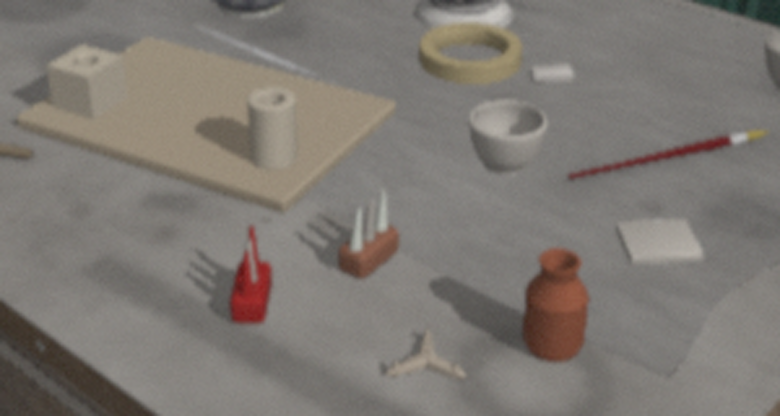

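```bash
cat >> h.py <<'E'
def jog(xyz,yaw=None):
    s=bot.observe(); Rt=R.from_euler("xyz",s["tool_rot"])
    d=Rt.inv().apply(np.array(xyz)-s["position"])*100
    if yaw is None: yaw=s["tool_rot"][2]
    # nearest equivalent half-turn
    Rg=R.from_euler("xyz",[np.pi,0,yaw]); w=np.degrees((Rt.inv()*Rg).as_rotvec())
    print("t%.2f"%s["clock"],"xyz",d.round(2),"w",w.round(1),"pos",s["position"].round(4),"rot",s["tool_rot"].round(3),"q",s["qpos"].round(2),"grip",round(s["grip_width"],4),"F",s["force"].round(1))
E
python3 - <<'E'
from h import *
jog([0.35,0.25,0.3]);jog([0.5,-0.25,0.3],np.pi/2)
E
```

```text
t0.25 xyz [-28.96  26.94  -6.88] w [0. 0. 0.] pos [0.169  0.6016 0.231 ] rot [3.142e+00 1.000e-03 1.297e+00] q [-1.37  0.52 -0.04  1.6   0.02  1.02 -0.11] grip 0.0854 F [-0.1 -0.7  0.3]
t0.25 xyz [-73.04  54.9   -6.86] w [ -0.    0.  -15.7] pos [0.169  0.6016 0.231 ] rot [3.142e+00 1.000e-03 1.297e+00] q [-1.37  0.52 -0.04  1.6   0.02  1.02 -0.11] grip 0.0854 F [-0.1 -0.7  0.3]
```

jog_arm:
  increments:
    - {"x": -29, "y": 27, "z": -7}
    - {"x": -29, "y": 27, "z": -7}
    - {"x": -29, "y": 27, "z": -7}
    - {"x": -29, "y": 27, "z": -7}
    - {"x": -29, "y": 27, "z": -7}
    - {"x": -29, "y": 27, "z": -7}
    - {"x": -73, "y": 55, "z": -7, "wz": -15.7}
    - {"x": -73, "y": 55, "z": -7, "wz": -15.7}
    - {"x": -73, "y": 55, "z": -7, "wz": -15.7}
    - {"x": -73, "y": 55, "z": -7, "wz": -15.7}

```text
schema error: expected keys wx, wy, wz, x, y, z, claw
```

```bash
python3 - <<'E'
from h import *
w=grab("wrist","w1")
jog([0.5,-0.25,0.3],np.pi/2)
E
```

```text
t0.30 xyz [-73.04  54.9   -6.86] w [ -0.    0.  -15.7] pos [0.169  0.6016 0.2311] rot [3.142 0.    1.297] q [-1.37  0.52 -0.04  1.6   0.02  1.02 -0.11] grip 0.0855 F [0.5 0.1 0.4]
```

All keys are needed in each row.

jog_arm:
  increments:
    - {"wx": 0, "wy": 0, "wz": 0, "x": -29, "y": 27, "z": -7, "claw": 100}
    - {"wx": 0, "wy": 0, "wz": 0, "x": -29, "y": 27, "z": -7, "claw": 100}
    - {"wx": 0, "wy": 0, "wz": 0, "x": -29, "y": 27, "z": -7, "claw": 100}
    - {"wx": 0, "wy": 0, "wz": 0, "x": -29, "y": 27, "z": -7, "claw": 100}
    - {"wx": 0, "wy": 0, "wz": 0, "x": -29, "y": 27, "z": -7, "claw": 100}
    - {"wx": 0, "wy": 0, "wz": 0, "x": -29, "y": 27, "z": -7, "claw": 100}
    - {"wx": 0, "wy": 0, "wz": -15.7, "x": -73, "y": 55, "z": -7, "claw": 100}
    - {"wx": 0, "wy": 0, "wz": -15.7, "x": -73, "y": 55, "z": -7, "claw": 100}
    - {"wx": 0, "wy": 0, "wz": -15.7, "x": -73, "y": 55, "z": -7, "claw": 100}
    - {"wx": 0, "wy": 0, "wz": -15.7, "x": -73, "y": 55, "z": -7, "claw": 100}

```text
clock: 1.55
position: [0.4096, 0.0446, 0.299]
tool_rot: [3.141, -0.0, 1.571]
force: [1.0, 1.3, -0.6]
grip_width: 0.0855
```

```bash
python3 - <<'E'
from h import *
jog([0.5,-0.25,0.3],np.pi/2)
jog([0.5,0.05,0.3],np.pi/2)
E
```

```text
t1.55 xyz [-29.46   9.03  -0.1 ] w [ 0. -0.  0.] pos [0.4096 0.0446 0.299 ] rot [ 3.141 -0.     1.571] q [-0.53  0.09  0.3   2.04 -0.03  1.01  1.36] grip 0.0855 F [ 1.   1.3 -0.6]
t1.55 xyz [ 0.54  9.04 -0.09] w [ 0. -0.  0.] pos [0.4096 0.0446 0.299 ] rot [ 3.141 -0.     1.571] q [-0.53  0.09  0.3   2.04 -0.03  1.01  1.36] grip 0.0855 F [ 1.   1.3 -0.6]
```

jog_arm:
  increments:
    - {"wx": 0, "wy": 0, "wz": 0, "x": 0, "y": 6, "z": 0, "claw": 100}
    - {"wx": 0, "wy": 0, "wz": 0, "x": 0, "y": 9, "z": 0, "claw": 100}
    - {"wx": 0, "wy": 0, "wz": 0, "x": 0, "y": 9, "z": 0, "claw": 100}
    - {"wx": 0, "wy": 0, "wz": 0, "x": 0, "y": 9, "z": 0, "claw": 100}

```text
clock: 2.05
position: [0.4989, 0.0446, 0.2989]
tool_rot: [3.141, -0.0, 1.571]
force: [-0.1, -1.0, 0.4]
grip_width: 0.0854
```

```bash
python3 - <<'E'
from h import *
import pickle
w=grab("wrist","w1"); pickle.dump(w,open("w1.pkl","wb"))
jog([0.5,-0.25,0.3],np.pi/2)
E
```

```text
t2.10 xyz [-29.47   0.1   -0.1 ] w [ 0. -0.  0.] pos [0.4989 0.0447 0.2991] rot [ 3.141 -0.     1.571] q [-0.47  0.26  0.33  1.85 -0.09  1.05  1.46] grip 0.0852 F [ 0.1 -0.3  0.8]
```

View pics/w1.png

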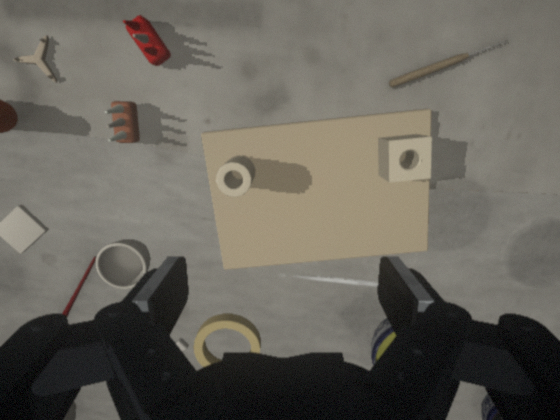

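jog_arm:
  increments:
    - {"wx": 0, "wy": 0, "wz": 0, "x": -29, "y": 0, "z": 0, "claw": 100}
    - {"wx": 0, "wy": 0, "wz": 0, "x": -29, "y": 0, "z": 0, "claw": 100}
    - {"wx": 0, "wy": 0, "wz": 0, "x": -29, "y": 0, "z": 0, "claw": 100}
    - {"wx": 0, "wy": 0, "wz": 0, "x": -29, "y": 0, "z": 0, "claw": 100}
    - {"wx": 0, "wy": 0, "wz": 0, "x": -29, "y": 0, "z": 0, "claw": 100}
    - {"wx": 0, "wy": 0, "wz": 0, "x": -29, "y": 0, "z": 0, "claw": 100}
    - {"wx": 0, "wy": 0, "wz": 0, "x": -29, "y": 0, "z": 0, "claw": 100}

```text
clock: 2.98
position: [0.4988, -0.2444, 0.2992]
tool_rot: [3.141, -0.001, 1.572]
force: [0.1, 1.1, -0.4]
grip_width: 0.0852
```

```bash
python3 - <<'E'
from h import *
import pickle
w=grab("wrist","w2"); pickle.dump(w,open("w2.pkl","wb"))
jog([0.5,-0.25,0.3],np.pi/2)
E
```

```text
t3.02 xyz [-0.6   0.09 -0.08] w [ 0.1 -0.1  0.1] pos [ 0.4991 -0.244   0.2992] rot [ 3.141e+00 -1.000e-03  1.573e+00] q [ 0.02  0.37  0.45  1.72 -0.18  1.09  2.09] grip 0.0852 F [ 1.1  0.4 -0. ]
```

View pics/w2.png

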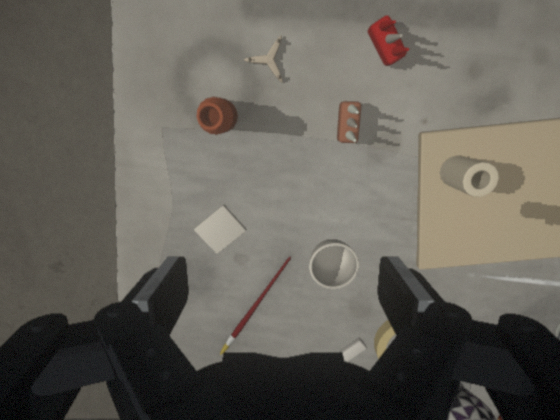

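```bash
python3 - <<'E'
from h import *
import pickle
w1=pickle.load(open("w1.pkl","rb"));w2=pickle.load(open("w2.pkl","rb"))
crop(w1,190,90,450,280,3,"w1a");crop(w2,180,80,370,290,2.8,"w2a");crop(w1,0,80,160,300,2.7,"w1b")
E
```

```text
(no output)
```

View pics/w1a.png

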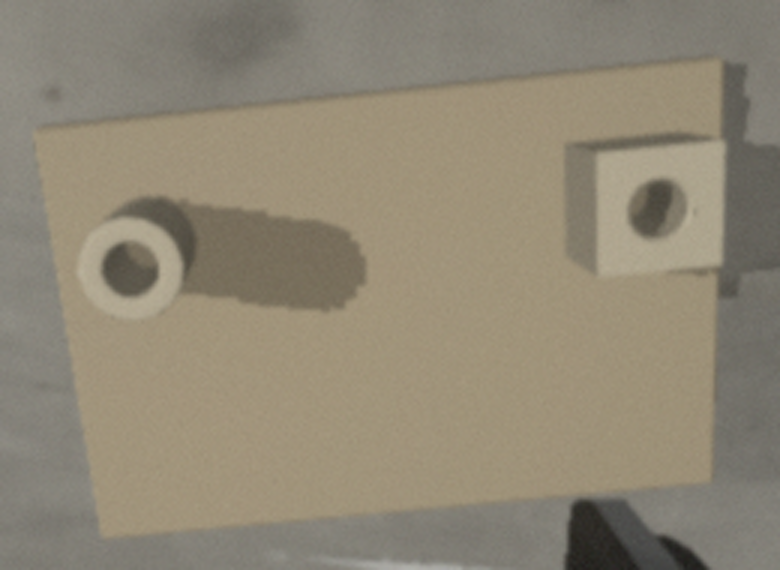

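View pics/w2a.png

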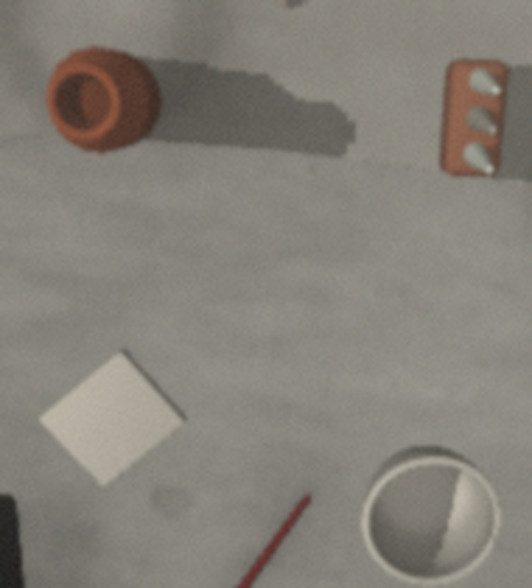

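View pics/w1b.png

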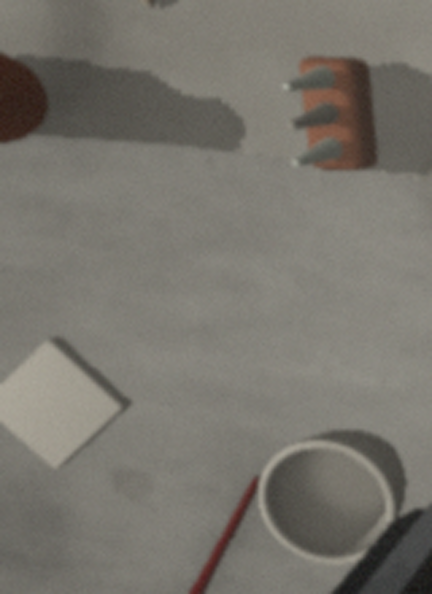

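```bash
cat > m.py <<'E'
from h import *
import pickle
w1=pickle.load(open("w1.pkl","rb"));w2=pickle.load(open("w2.pkl","rb"))
c=lambda p,k,o:((p[0]+.5)/k-.5+o[0],(p[1]+.5)/k-.5+o[1])
A=lambda *p:c(p,3,(190,90)); B=lambda *p:c(p,2.8,(180,80)); C=lambda *p:c(p,2.7,(0,80))
t=grab("top"); s=grab("scene"); T=lambda *p:c(p,2.8,(150,100)); S=lambda *p:c(p,2.6,(150,160))
def show(n,obs): x,e=tri(obs); print(n,x.round(4),np.round(e,1)); return x
E
python3 - <<'E'
from m import *
show("shelf NR",[(w1,A(37,130)),(w2,(419,132)),(t,T(371,396))])
show("shelf FR",[(w1,A(103,536)),(w2,(418,269)),(t,T(355,200))])
show("round top",[(w1,A(131,268)),(w2,(480,180)),(t,T(323,345))])
show("sq top",[(w1,A(657,209)),(t,T(106,363))])
show("cup rim",[(w1,C(328,500)),(w2,B(431,518)),(t,T(491,219))])
show("vase lip",[(w2,B(87,101)),(t,T(649,424)),(s,S(559,261))])
for i,(a,b) in enumerate([((50,341),(123,350)),((122,404),(184,420)),((56,468),(104,486))]): show("tile",[(w1,C(*a)),(w2,B(*b))])
print("cone w2",[onz(w2,B(*p),.024).round(4)for p in[(449,60),(506,62),(500,176),(442,172)]])
print("cone w1",[onz(w1,C(*p),.024).round(4)for p in[(303,58),(362,60),(358,168),(305,165)]])
print("tile",[onz(w2,B(*p),.008).round(4)for p in[(123,350),(184,420),(104,486),(40,418)]])
print("shelf",[onz(w1,A(*p),.014).round(4)for p in[(37,130),(722,60),(712,482),(103,536)]])
print("sq",[onz(w1,A(*p),.059).round(4)for p in[(597,152),(724,140),(722,266),(597,276)]])
print(onz(w1,A(131,268),.074))
E
```

```text
shelf NR [ 0.4554 -0.0611  0.0048] [2.5 1.4 3.6]
shelf FR [ 0.6511 -0.0417  0.0133] [0.7 3.  3.6]
round top [ 0.5049 -0.0121  0.0734] [1.2 1.6 2.6]
sq top [0.4841 0.1975 0.0536] [1. 1.]
cup rim [ 0.6289 -0.1735  0.047 ] [0.7 1.5 2.1]
vase lip [ 0.4331 -0.323   0.073 ] [1.4 1.2 0.2]
tile [ 0.5563 -0.3272  0.0091] [0.9 0.9]
tile [ 0.5928 -0.2978  0.0083] [0.3 0.3]
tile [ 0.6297 -0.3409  0.0089] [0.2 0.2]
cone w2 [array([ 0.4169, -0.1731,  0.024 ]), array([ 0.4178, -0.1478,  0.024 ]), array([ 0.4677, -0.1471,  0.024 ]), array([ 0.4659, -0.1739,  0.024 ])]
cone w1 [array([ 0.4171, -0.1675,  0.024 ]), array([ 0.418 , -0.1405,  0.024 ]), array([ 0.467 , -0.1487,  0.024 ]), array([ 0.4656, -0.1737,  0.024 ])]
tile [array([ 0.5558, -0.3274,  0.008 ]), array([ 0.5933, -0.2979,  0.008 ]), array([ 0.6303, -0.3411,  0.008 ]), array([ 0.5922, -0.3719,  0.008 ])]
shelf [array([ 0.4564, -0.0609,  0.014 ]), array([0.427 , 0.2333, 0.014 ]), array([0.6225, 0.2535, 0.014 ]), array([ 0.6514, -0.0419,  0.014 ])]
sq [array([0.4618, 0.1689, 0.059 ]), array([0.4572, 0.2181, 0.059 ]), array([0.5072, 0.2237, 0.059 ]), array([0.5114, 0.1735, 0.059 ])]
[ 0.50502421 -0.0131968   0.074     ]
```

```bash
python3 - <<'E'
from h import *
jog([0.593,-0.3345,0.12],0.69)
E
```

```text
t3.12 xyz [-9.08  9.34 17.92] w [ 0.  -0.1 50.6] pos [ 0.4992 -0.244   0.2992] rot [ 3.141e+00 -1.000e-03  1.573e+00] q [ 0.02  0.37  0.45  1.72 -0.18  1.09  2.09] grip 0.0854 F [-0.2 -0.9 -0.3]
```

jog_arm:
  increments:
    - {"wx": 0, "wy": 0, "wz": 10, "x": -2, "y": 2, "z": 3, "claw": 60}
    - {"wx": 0, "wy": 0, "wz": 20, "x": -4, "y": 4, "z": 7, "claw": 60}
    - {"wx": 0, "wy": 0, "wz": 30, "x": -6, "y": 6, "z": 11, "claw": 60}
    - {"wx": 0, "wy": 0, "wz": 40, "x": -8, "y": 8, "z": 15, "claw": 60}
    - {"wx": 0, "wy": 0, "wz": 50.6, "x": -9.1, "y": 9.3, "z": 17.9, "claw": 60}
    - {"wx": 0, "wy": 0, "wz": 50.6, "x": -9.1, "y": 9.3, "z": 17.9, "claw": 60}
    - {"wx": 0, "wy": 0, "wz": 50.6, "x": -9.1, "y": 9.3, "z": 17.9, "claw": 60}

```text
clock: 4.0
position: [0.5928, -0.3341, 0.1214]
tool_rot: [3.141, -0.002, 0.694]
force: [-0.2, -0.0, 0.4]
grip_width: 0.051
```

```bash
python3 - <<'E'
from h import *
import pickle
w=grab("wrist","w3");pickle.dump(w,open("w3.pkl","wb"))
jog([0.593,-0.3345,0.03],0.69)
st=bot.observe();Rt=R.from_euler("xyz",st["tool_rot"]);
for hw,back in [(.0255,0),(.0255,.005),(.0255,.01)]: print([proj(w,st["position"]+Rt.apply([sg*hw,0,-back])).round(1) for sg in(1,-1)])
crop(w,100,120,460,390,2.2,"w3c")
E
```

```text
t4.05 xyz [-0.04  0.02  9.18] w [ 0.1 -0.1  0.2] pos [ 0.5929 -0.3342  0.1218] rot [ 3.14e+00 -2.00e-03  6.94e-01] q [ 0.1   0.81  0.56  1.55 -0.5   0.93  1.51] grip 0.0514 F [-0.2 -0.   0.7]
[array([335. , 260.7]), array([230.6, 260.6])]
[array([336.6, 265.5]), array([228.9, 265.4])]
[array([338.4, 270.5]), array([227.2, 270.4])]
```

View pics/w3c.png

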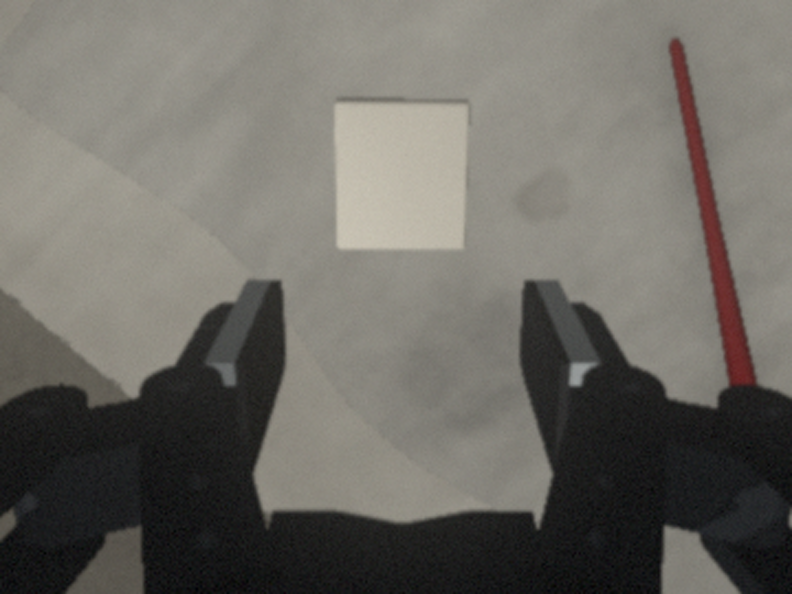

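```bash
python3 - <<'E'
from h import *
import pickle
w=pickle.load(open("w3.pkl","rb"))
st=bot.observe();Rt=R.from_euler("xyz",st["tool_rot"]);print(st["position"])
for back in [0,.003,.006,.009]: print(back,[proj(w,st["position"]+Rt.apply([sg*.0255,y,-back])).round(1) for sg in(1,-1) for y in(-.011,.011)])
E
```

```text
[ 0.59294787 -0.33419663  0.12183453]
0 [array([336. , 239.8]), array([334. , 280.9]), array([229.6, 239.7]), array([231.5, 280.8])]
0.003 [array([337. , 242.3]), array([334.9, 284. ]), array([228.5, 242.2]), array([230.6, 283.9])]
0.006 [array([338.1, 244.8]), array([335.9, 287.2]), array([227.5, 244.7]), array([229.6, 287.1])]
0.009 [array([339.2, 247.5]), array([336.9, 290.6]), array([226.4, 247.4]), array([228.6, 290.5])]
```

jog_arm:
  increments:
    - {"wx": 0, "wy": 0, "wz": 0, "x": 0, "y": 0, "z": 4, "claw": 76}
    - {"wx": 0, "wy": 0, "wz": 0, "x": 0, "y": 0, "z": 8, "claw": 76}
    - {"wx": 0, "wy": 0, "wz": 0, "x": 0, "y": 0, "z": 10.5, "claw": 76}
    - {"wx": 0, "wy": 0, "wz": 0, "x": 0, "y": 0, "z": 11.7, "claw": 76}
    - {"wx": 0, "wy": 0, "wz": 0, "x": 0, "y": 0, "z": 12.2, "claw": 76}
    - {"wx": 0, "wy": 0, "wz": 0, "x": 0, "y": 0, "z": 12.5, "claw": 76}
    - {"wx": 0, "wy": 0, "wz": 0, "x": 0, "y": 0, "z": 12.5, "claw": 76}

```text
clock: 4.92
position: [0.5936, -0.3343, -0.0025]
tool_rot: [3.14, -0.003, 0.694]
force: [-0.0, -1.0, 0.0]
grip_width: 0.0649
```

jog_arm:
  increments:
    - {"wx": 0, "wy": 0, "wz": 0, "x": 0, "y": 0, "z": 0, "claw": 65}
    - {"wx": 0, "wy": 0, "wz": 0, "x": 0, "y": 0, "z": 0, "claw": 50}
    - {"wx": 0, "wy": 0, "wz": 0, "x": 0, "y": 0, "z": 0, "claw": 50}
    - {"wx": 0, "wy": 0, "wz": 0, "x": 0, "y": 0, "z": 0, "claw": 50}
  squeeze: 30

```text
clock: 5.42
position: [0.5939, -0.3345, -0.0018]
tool_rot: [3.139, -0.003, 0.694]
force: [-2.5, 0.5, 6.2]
grip_width: 0.049
```

jog_arm:
  increments:
    - {"wx": 0, "wy": 0, "wz": 0, "x": 0, "y": 0, "z": -1, "claw": 45}
    - {"wx": 0, "wy": 0, "wz": 0, "x": 0, "y": 0, "z": -4, "claw": 45}
    - {"wx": 0, "wy": 0, "wz": 0, "x": 0, "y": 0, "z": -8, "claw": 45}
    - {"wx": 0, "wy": 0, "wz": 0, "x": 0, "y": 0, "z": -13, "claw": 45}
    - {"wx": 0, "wy": 0, "wz": 0, "x": 0, "y": 0, "z": -17, "claw": 45}
    - {"wx": 0, "wy": 0, "wz": 0, "x": 0, "y": 0, "z": -17, "claw": 45}

```text
clock: 6.18
position: [0.5943, -0.3354, 0.1722]
tool_rot: [3.134, -0.005, 0.694]
force: [0.0, 0.2, -1.4]
grip_width: 0.049
```

```bash
python3 - <<'E'
from h import *
w=grab("wrist","w4")
jog([0.4945,0.0915,0.12],0.1)
crop(w,100,120,460,390,2.2,"w4c")
E
```

```text
t6.22 xyz [ 19.61 -39.13   4.9 ] w [ 0.2 -0.3 34. ] pos [ 0.5937 -0.3346  0.17  ] rot [ 3.137 -0.004  0.694] q [ 0.08  0.75  0.59  1.52 -0.47  1.01  1.49] grip 0.0489 F [-0.7  1.  -1.8]
```

View pics/w4c.png

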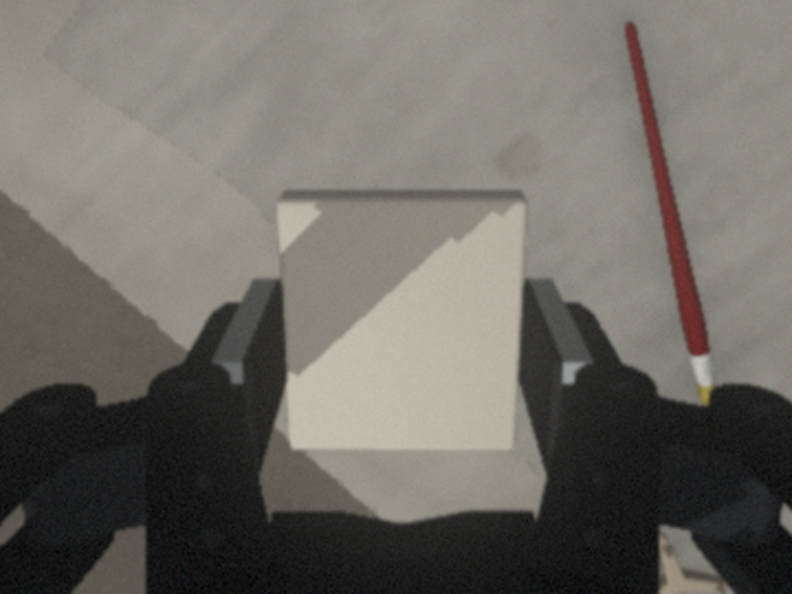

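```bash
python3 - <<'E'
from h import *
w=grab("wrist")
st=bot.observe();Rt=R.from_euler("xyz",st["tool_rot"])
for back in [.003,.008,.013]:
  for dy in (0,.003,-.003): print(back,dy,[proj(w,st["position"]+Rt.apply([0,y+dy,-back])).round(1)[1] for y in(-.029,.029)])
print("obs 211 323.6")
E
```

```text
0.003 0 [np.float64(202.7), np.float64(312.1)]
0.003 0.003 [np.float64(208.9), np.float64(317.1)]
0.003 -0.003 [np.float64(196.4), np.float64(306.9)]
0.008 0 [np.float64(205.8), np.float64(318.2)]
0.008 0.003 [np.float64(212.2), np.float64(323.4)]
0.008 -0.003 [np.float64(199.3), np.float64(312.9)]
0.013 0 [np.float64(209.1), np.float64(324.6)]
0.013 0.003 [np.float64(215.7), np.float64(330.0)]
0.013 -0.003 [np.float64(202.4), np.float64(319.3)]
obs 211 323.6
```

jog_arm:
  increments:
    - {"wx": 0, "wy": 0, "wz": 5, "x": 2, "y": -4, "z": 0, "claw": 45}
    - {"wx": 0, "wy": 0, "wz": 10, "x": 5, "y": -9, "z": 0, "claw": 45}
    - {"wx": 0, "wy": 0, "wz": 15, "x": 7.5, "y": -14.5, "z": 0, "claw": 45}
    - {"wx": 0, "wy": 0, "wz": 20, "x": 10, "y": -20, "z": 0, "claw": 45}
    - {"wx": 0, "wy": 0, "wz": 25, "x": 12.5, "y": -25, "z": 0, "claw": 45}
    - {"wx": 0, "wy": 0, "wz": 30, "x": 15, "y": -30, "z": 0, "claw": 45}
    - {"wx": 0, "wy": 0, "wz": 34, "x": 17.5, "y": -35, "z": 2, "claw": 45}
    - {"wx": 0, "wy": 0, "wz": 34, "x": 19.6, "y": -39.1, "z": 4.9, "claw": 45}
    - {"wx": 0, "wy": 0, "wz": 34, "x": 19.6, "y": -39.1, "z": 4.9, "claw": 45}
    - {"wx": 0, "wy": 0, "wz": 34, "x": 19.6, "y": -39.1, "z": 4.9, "claw": 45}

```text
clock: 7.52
position: [0.4938, 0.0911, 0.1189]
tool_rot: [3.14, -0.004, 0.101]
force: [-0.5, -1.1, -0.7]
grip_width: 0.0493
```

```bash
python3 - <<'E'
from h import *
jog([0.4945,0.0935,0.012],0.1)
E
```

```text
t7.53 xyz [ 0.05 -0.25 10.69] w [ 0.1 -0.2  0. ] pos [0.4938 0.0911 0.1189] rot [ 3.14  -0.004  0.101] q [-0.84  0.63  0.76  2.05 -0.67  0.72  0.45] grip 0.0493 F [-0.5 -1.1 -0.7]
```

jog_arm:
  increments:
    - {"wx": 0, "wy": 0, "wz": 0, "x": 0.05, "y": -0.2, "z": 4, "claw": 45}
    - {"wx": 0, "wy": 0, "wz": 0, "x": 0.05, "y": -0.2, "z": 8, "claw": 45}
    - {"wx": 0, "wy": 0, "wz": 0, "x": 0.05, "y": -0.2, "z": 9.5, "claw": 45}
    - {"wx": 0, "wy": 0, "wz": 0, "x": 0.05, "y": -0.2, "z": 10.2, "claw": 45}
    - {"wx": 0, "wy": 0, "wz": 0, "x": 0.05, "y": -0.2, "z": 10.6, "claw": 45}
    - {"wx": 0, "wy": 0, "wz": 0, "x": 0.05, "y": -0.2, "z": 10.7, "claw": 45}
    - {"wx": 0, "wy": 0, "wz": 0, "x": 0.05, "y": -0.2, "z": 10.7, "claw": 45}

```text
clock: 8.4
position: [0.4948, 0.0932, 0.0124]
tool_rot: [3.14, -0.005, 0.101]
force: [-0.0, -1.3, -0.3]
grip_width: 0.0488
```

jog_arm:
  increments:
    - {"wx": 0, "wy": 0, "wz": 0, "x": 0, "y": 0, "z": 0.1, "claw": 45}
    - {"wx": 0, "wy": 0, "wz": 0, "x": 0, "y": 0, "z": 0.1, "claw": 62}
    - {"wx": 0, "wy": 0, "wz": 0, "x": 0, "y": 0, "z": 0.1, "claw": 78}
    - {"wx": 0, "wy": 0, "wz": 0, "x": 0, "y": 0, "z": 0.1, "claw": 78}
    - {"wx": 0, "wy": 0, "wz": 0, "x": 0, "y": 0, "z": -3, "claw": 78}
    - {"wx": 0, "wy": 0, "wz": 0, "x": 0, "y": 0, "z": -8, "claw": 78}
    - {"wx": 0, "wy": 0, "wz": 0, "x": 0, "y": 0, "z": -13, "claw": 78}
    - {"wx": 0, "wy": 0, "wz": 0, "x": 0, "y": 0, "z": -15, "claw": 78}
    - {"wx": 0, "wy": 0, "wz": 0, "x": 0, "y": 0, "z": -15, "claw": 78}

```text
clock: 9.52
position: [0.4946, 0.0937, 0.1635]
tool_rot: [3.141, -0.007, 0.101]
force: [0.1, 0.3, -0.7]
grip_width: 0.0666
```

```bash
python3 - <<'E'
from h import *
import pickle
w=grab("wrist","w5");pickle.dump(w,open("w5.pkl","wb"))
jog([0.4945,0.0935,0.012],0.1)
t=grab("top");crop(t,150,150,310,270,4.5,"t5")
E
```

```text
t9.57 xyz [-4.000e-02  1.000e-02  1.504e+01] w [ 0.  -0.3  0.1] pos [0.4941 0.0936 0.1624] rot [ 3.141 -0.005  0.101] q [-0.91  0.58  0.84  2.02 -0.6   0.81  0.39] grip 0.0666 F [-0.1  1.  -0.1]
```

View pics/w5.png

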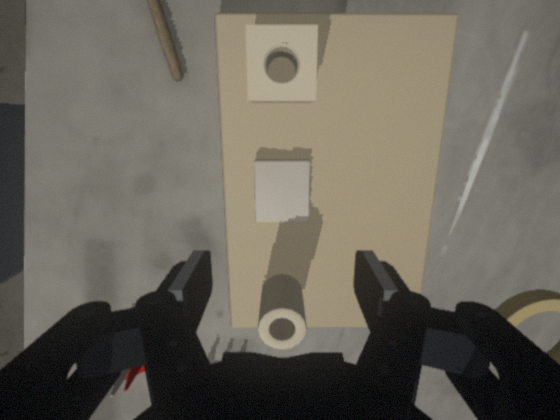

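```bash
python3 - <<'E'
from h import *
import pickle
w=pickle.load(open("w5.pkl","rb"))
crop(w,210,0,460,340,1.75,"w5c")
m=lambda ps,z:np.mean([onz(w,p,z) for p in ps],0).round(4)
tl=m([(255,160.5),(310,160.5),(308.5,221),(256,222)],.022);sq=m([(246,26),(317,26),(317,101),(247,101)],.059);rd=onz(w,(282,328),.074)
print(tl,sq,rd.round(4),((sq+rd)/2).round(4))
E
```

```text
[0.4956 0.0929 0.022 ] [0.4846 0.1951 0.059 ] [ 0.5057 -0.0128  0.074 ] [0.4951 0.0911 0.0665]
```

View pics/w5c.png

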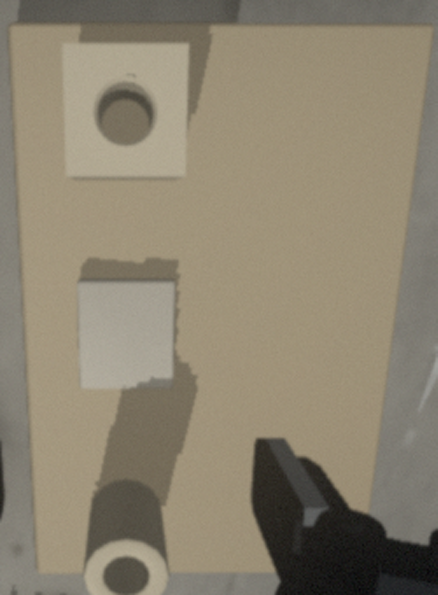

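```bash
python3 - <<'E'
from h import *
jog([0.629,-0.1735,0.13],0.1)
E
```

```text
t9.62 xyz [10.74 27.92  3.26] w [ 0.1 -0.2  0.1] pos [0.4938 0.0935 0.1619] rot [ 3.141 -0.004  0.101] q [-0.91  0.58  0.84  2.02 -0.6   0.81  0.39] grip 0.0668 F [-0.5  0.8  0. ]
```

jog_arm:
  increments:
    - {"wx": 0, "wy": 0, "wz": 0, "x": 2, "y": 5, "z": 0, "claw": 100}
    - {"wx": 0, "wy": 0, "wz": 0, "x": 4, "y": 10, "z": 0, "claw": 100}
    - {"wx": 0, "wy": 0, "wz": 0, "x": 6, "y": 15.5, "z": 0, "claw": 100}
    - {"wx": 0, "wy": 0, "wz": 0, "x": 8, "y": 21, "z": 1, "claw": 100}
    - {"wx": 0, "wy": 0, "wz": 0, "x": 10.7, "y": 26, "z": 2, "claw": 100}
    - {"wx": 0, "wy": 0, "wz": 0, "x": 10.7, "y": 27.9, "z": 3, "claw": 100}
    - {"wx": 0, "wy": 0, "wz": 0, "x": 10.7, "y": 27.9, "z": 3, "claw": 100}

```text
clock: 10.5
position: [0.6273, -0.1753, 0.1304]
tool_rot: [3.141, -0.001, 0.098]
force: [-0.5, 0.8, 0.0]
grip_width: 0.0853
```

```bash
python3 - <<'E'
from h import *
import pickle
w=grab("wrist","w6");pickle.dump(w,open("w6.pkl","wb"))
jog([0.629,-0.1735,0.013],0.1)
crop(w,150,80,410,300,3,"w6c")
E
```

```text
t10.55 xyz [ 0.1  -0.02 11.82] w [ 0.  -0.1 -0. ] pos [ 0.6278 -0.1737  0.1312] rot [ 3.141e+00 -2.000e-03  1.000e-01] q [-0.26  0.81  0.72  1.64 -0.63  0.94  0.8 ] grip 0.0853 F [0.1 0.  0.5]
```

View pics/w6c.png

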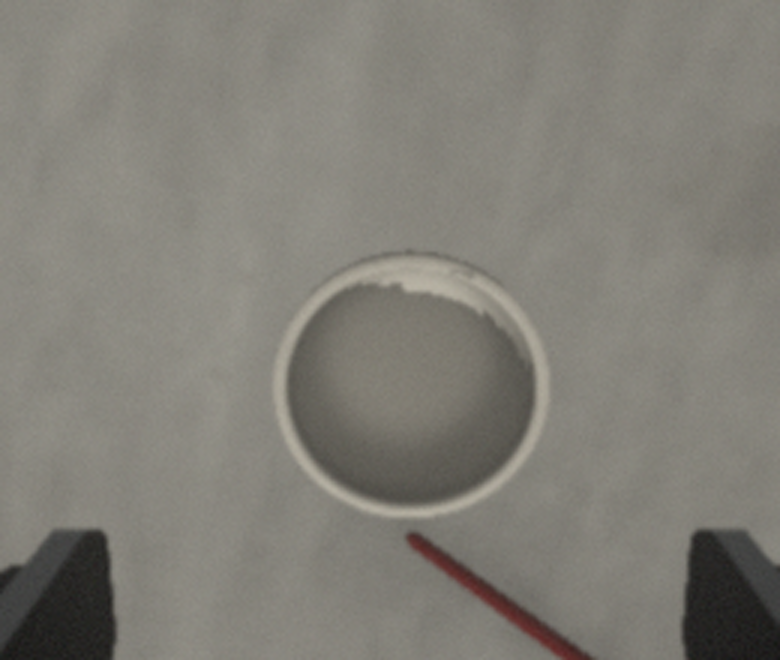

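```bash
python3 - <<'E'
from h import *
import pickle
w=pickle.load(open("w6.pkl","rb"))
x=onz(w,(412.5/3-.5+150,384.5/3-.5+80),.047);print(x)
jog([x[0],x[1],0.013],0.1)
E
```

```text
[ 0.63059431 -0.17344171  0.047     ]
t10.55 xyz [ 2.600e-01 -1.000e-02  1.182e+01] w [ 0.  -0.1 -0. ] pos [ 0.6278 -0.1737  0.1312] rot [ 3.141e+00 -2.000e-03  1.000e-01] q [-0.26  0.81  0.72  1.64 -0.63  0.94  0.8 ] grip 0.0853 F [0.1 0.  0.5]
```

jog_arm:
  increments:
    - {"wx": 0, "wy": 0, "wz": 0, "x": 0.2, "y": 0, "z": 4, "claw": 100}
    - {"wx": 0, "wy": 0, "wz": 0, "x": 0.2, "y": 0, "z": 8, "claw": 100}
    - {"wx": 0, "wy": 0, "wz": 0, "x": 0.2, "y": 0, "z": 11, "claw": 100}
    - {"wx": 0, "wy": 0, "wz": 0, "x": 0.2, "y": 0, "z": 11.8, "claw": 100}
    - {"wx": 0, "wy": 0, "wz": 0, "x": 0.2, "y": 0, "z": 11.8, "claw": 100}
    - {"wx": 0, "wy": 0, "wz": 0, "x": 0.2, "y": 0, "z": 11.8, "claw": 85}
    - {"wx": 0, "wy": 0, "wz": 0, "x": 0.2, "y": 0, "z": 11.8, "claw": 70}
    - {"wx": 0, "wy": 0, "wz": 0, "x": 0.2, "y": 0, "z": 11.8, "claw": 70}
    - {"wx": 0, "wy": 0, "wz": 0, "x": 0.2, "y": 0, "z": 11.8, "claw": 70}
  squeeze: 25

```text
clock: 11.68
position: [0.6306, -0.1736, 0.0147]
tool_rot: [3.141, -0.004, 0.1]
force: [-2.1, 1.8, 9.7]
grip_width: 0.0659
```

jog_arm:
  increments:
    - {"wx": 0, "wy": 0, "wz": 0, "x": 0, "y": 0, "z": -1, "claw": 65}
    - {"wx": 0, "wy": 0, "wz": 0, "x": 0, "y": 0, "z": -4, "claw": 65}
    - {"wx": 0, "wy": 0, "wz": 0, "x": 0, "y": 0, "z": -8, "claw": 65}
    - {"wx": 0, "wy": 0, "wz": 0, "x": 0, "y": 0, "z": -12, "claw": 65}
    - {"wx": 0, "wy": 0, "wz": 0, "x": 0, "y": 0, "z": -14, "claw": 65}
    - {"wx": 0, "wy": 0, "wz": 0, "x": 0, "y": 0, "z": -14, "claw": 65}

```text
clock: 12.42
position: [0.6306, -0.1735, 0.1559]
tool_rot: [3.141, -0.006, 0.1]
force: [-0.1, -0.4, -1.8]
grip_width: 0.066
```

```bash
python3 - <<'E'
from h import *
import pickle
w=grab("wrist","w7");pickle.dump(w,open("w7.pkl","wb"))
jog([.4956,.0925,0.15],0.1)
s=grab("scene","s7")
E
```

```text
t12.47 xyz [-10.73 -27.79   0.41] w [ 0.  -0.2  0. ] pos [ 0.6301 -0.1733  0.1545] rot [ 3.141 -0.004  0.1  ] q [-0.27  0.78  0.75  1.62 -0.61  0.98  0.78] grip 0.066 F [ 0.4  0.1 -2.2]
```

View pics/w7.png

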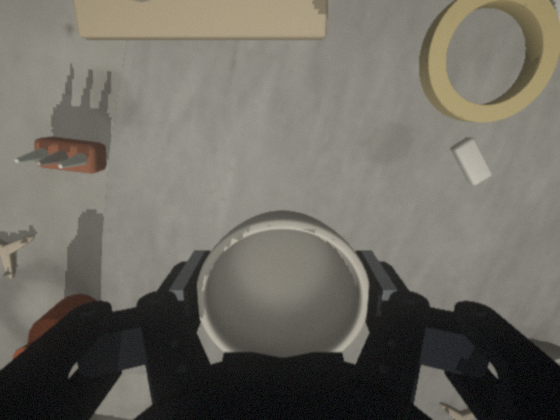

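View pics/s7.png

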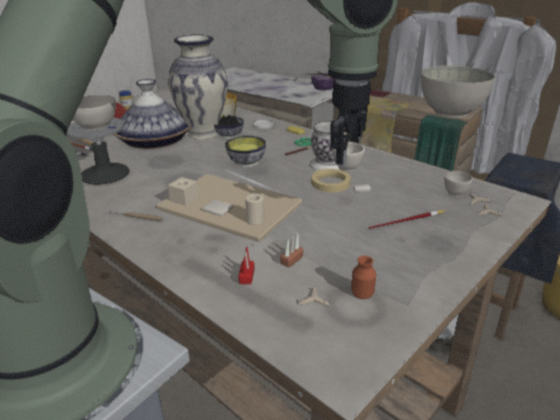

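jog_arm:
  increments:
    - {"wx": 0, "wy": 0, "wz": 0, "x": -2, "y": -5, "z": 0, "claw": 65}
    - {"wx": 0, "wy": 0, "wz": 0, "x": -4, "y": -10, "z": 0, "claw": 65}
    - {"wx": 0, "wy": 0, "wz": 0, "x": -6, "y": -15.5, "z": 0, "claw": 65}
    - {"wx": 0, "wy": 0, "wz": 0, "x": -8, "y": -21, "z": 0, "claw": 65}
    - {"wx": 0, "wy": 0, "wz": 0, "x": -10, "y": -26, "z": 0.4, "claw": 65}
    - {"wx": 0, "wy": 0, "wz": 0, "x": -10.7, "y": -27.8, "z": 0.4, "claw": 65}
    - {"wx": 0, "wy": 0, "wz": 0, "x": -10.7, "y": -27.8, "z": 0.4, "claw": 65}
    - {"wx": 0, "wy": 0, "wz": 0, "x": -10.7, "y": -27.8, "z": 0.4, "claw": 65}

```text
clock: 13.52
position: [0.4957, 0.0919, 0.1491]
tool_rot: [3.141, -0.002, 0.099]
force: [-1.0, -0.0, -0.8]
grip_width: 0.0656
```

```bash
python3 - <<'E'
from h import *
jog([.4956,.0925,0.0375],0.1)
E
```

```text
t13.53 xyz [-0.03 -0.07 11.16] w [ 0.  -0.1 -0. ] pos [0.4957 0.0919 0.1491] rot [ 3.141e+00 -2.000e-03  9.900e-02] q [-0.88  0.6   0.82  2.02 -0.62  0.79  0.41] grip 0.0656 F [-1.  -0.  -0.8]
```

jog_arm:
  increments:
    - {"wx": 0, "wy": 0, "wz": 0, "x": 0, "y": -0.05, "z": 4, "claw": 65}
    - {"wx": 0, "wy": 0, "wz": 0, "x": 0, "y": -0.05, "z": 8, "claw": 65}
    - {"wx": 0, "wy": 0, "wz": 0, "x": 0, "y": -0.05, "z": 10, "claw": 65}
    - {"wx": 0, "wy": 0, "wz": 0, "x": 0, "y": -0.05, "z": 10.8, "claw": 65}
    - {"wx": 0, "wy": 0, "wz": 0, "x": 0, "y": -0.05, "z": 11.1, "claw": 65}
    - {"wx": 0, "wy": 0, "wz": 0, "x": 0, "y": -0.05, "z": 11.2, "claw": 65}
    - {"wx": 0, "wy": 0, "wz": 0, "x": 0, "y": -0.05, "z": 11.2, "claw": 65}

```text
clock: 14.4
position: [0.4961, 0.0925, 0.0376]
tool_rot: [3.141, -0.003, 0.099]
force: [0.2, -0.6, -0.7]
grip_width: 0.066
```

jog_arm:
  increments:
    - {"wx": 0, "wy": 0, "wz": 0, "x": 0, "y": 0, "z": 0.1, "claw": 65}
    - {"wx": 0, "wy": 0, "wz": 0, "x": 0, "y": 0, "z": 0.15, "claw": 65}
    - {"wx": 0, "wy": 0, "wz": 0, "x": 0, "y": 0, "z": 0.15, "claw": 65}

```text
clock: 14.78
position: [0.4963, 0.0925, 0.0371]
tool_rot: [-3.141, -0.004, 0.099]
force: [-6.8, -1.4, 22.9]
grip_width: 0.0663
```

jog_arm:
  increments:
    - {"wx": 0, "wy": 0, "wz": 0, "x": 0, "y": 0, "z": -0.05, "claw": 65}
    - {"wx": 0, "wy": 0, "wz": 0, "x": 0, "y": 0, "z": 0, "claw": 80}
    - {"wx": 0, "wy": 0, "wz": 0, "x": 0, "y": 0, "z": 0, "claw": 100}
    - {"wx": 0, "wy": 0, "wz": 0, "x": 0, "y": 0, "z": 0, "claw": 100}
    - {"wx": 0, "wy": 0, "wz": 0, "x": 0, "y": 0, "z": -2, "claw": 100}
    - {"wx": 0, "wy": 0, "wz": 0, "x": 0, "y": 0, "z": -6, "claw": 100}
    - {"wx": 0, "wy": 0, "wz": 0, "x": 0, "y": 0, "z": -12, "claw": 100}
    - {"wx": 0, "wy": 0, "wz": 0, "x": 0, "y": 0, "z": -14, "claw": 100}
    - {"wx": 0, "wy": 0, "wz": 0, "x": 0, "y": 0, "z": -14, "claw": 100}

```text
clock: 15.9
position: [0.4963, 0.0928, 0.1781]
tool_rot: [-3.14, -0.006, 0.1]
force: [-0.1, 0.2, -0.8]
grip_width: 0.0855
```

```bash
python3 - <<'E'
from h import *
import pickle
w=grab("wrist","w8");pickle.dump(w,open("w8.pkl","wb"))
jog([.443,-.159,0.15],-0.03)
crop(w,200,80,400,300,2.7,"w8c")
E
```

```text
t15.95 xyz [-7.77 24.53  2.65] w [-0.1 -0.3  7.4] pos [0.4958 0.0927 0.1771] rot [-3.141 -0.004  0.1  ] q [-0.92  0.56  0.87  2.   -0.58  0.84  0.38] grip 0.0849 F [-0.3 -0.6 -0.2]
```

View pics/w8c.png

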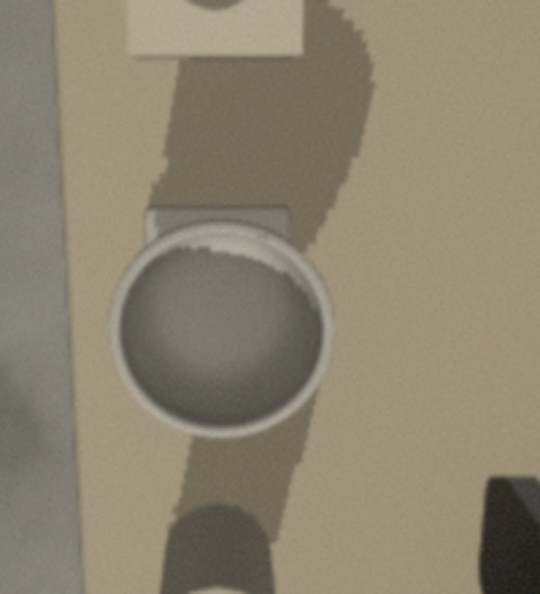

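```bash
python3 - <<'E'
from h import *
import pickle
w=pickle.load(open("w8.pkl","rb")); print("cup",onz(w,(222.5/2.7-.5+200,330.5/2.7-.5+80),.070))
jog([.442,-.160,0.15],np.pi/2)
E
```

```text
cup [0.49660089 0.09198299 0.07      ]
t15.95 xyz [-7.88 24.62  2.65] w [  0.1  -0.2 -84.3] pos [0.4958 0.0927 0.1771] rot [-3.141 -0.004  0.1  ] q [-0.92  0.56  0.87  2.   -0.58  0.84  0.38] grip 0.0849 F [-0.3 -0.6 -0.2]
```

jog_arm:
  increments:
    - {"wx": 0, "wy": 0, "wz": -10, "x": -0.8, "y": 2.5, "z": 0, "claw": 70}
    - {"wx": 0, "wy": 0, "wz": -20, "x": -1.6, "y": 5, "z": 0, "claw": 60}
    - {"wx": 0, "wy": 0, "wz": -30, "x": -2.4, "y": 8, "z": 0, "claw": 55}
    - {"wx": 0, "wy": 0, "wz": -40, "x": -3.4, "y": 11, "z": 0, "claw": 55}
    - {"wx": 0, "wy": 0, "wz": -50, "x": -4.6, "y": 14.5, "z": 0, "claw": 55}
    - {"wx": 0, "wy": 0, "wz": -60, "x": -5.8, "y": 18, "z": 0, "claw": 55}
    - {"wx": 0, "wy": 0, "wz": -70, "x": -7, "y": 22, "z": 1, "claw": 55}
    - {"wx": 0, "wy": 0, "wz": -80, "x": -7.9, "y": 24.6, "z": 2.6, "claw": 55}
    - {"wx": 0, "wy": 0, "wz": -84.3, "x": -7.9, "y": 24.6, "z": 2.6, "claw": 55}
    - {"wx": 0, "wy": 0, "wz": -84.3, "x": -7.9, "y": 24.6, "z": 2.6, "claw": 55}

```text
clock: 17.2
position: [0.4411, -0.16, 0.1496]
tool_rot: [3.139, -0.002, 1.57]
force: [0.1, -0.2, 0.3]
grip_width: 0.0471
```

```bash
python3 - <<'E'
from h import *
import pickle
w=grab("wrist","w9");pickle.dump(w,open("w9.pkl","wb"))
jog([.442,-.160,0.002],np.pi/2)
crop(w,160,60,420,300,2.5,"w9c")
E
```

```text
t17.25 xyz [-5.000e-02  1.000e-02  1.478e+01] w [ 0.2 -0.1 -0.1] pos [ 0.4414 -0.1597  0.1498] rot [ 3.138e+00 -2.000e-03  1.569e+00] q [-0.11  0.43  0.44  2.09 -0.3   0.67  2.09] grip 0.047 F [0.4 0.7 0.7]
```

View pics/w9c.png

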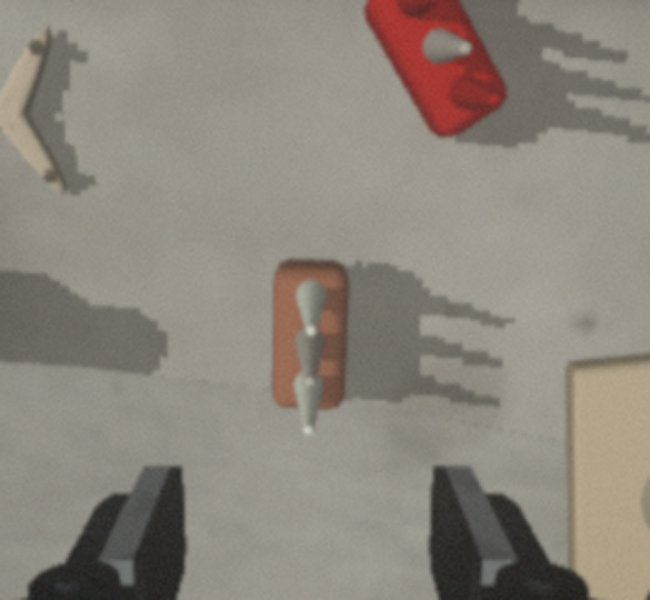

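```bash
python3 - <<'E'
from h import *
import pickle
w=pickle.load(open("w9.pkl","rb"))
for p in [(275,262),(347,262),(346,407),(274,406),(310,336)]: print(onz(w,((p[0]+.5)/2.5-.5+160,(p[1]+.5)/2.5-.5+60),.024).round(4))
E
```

```text
[ 0.4145 -0.1709  0.024 ]
[ 0.4145 -0.1466  0.024 ]
[ 0.4663 -0.1463  0.024 ]
[ 0.4658 -0.1719  0.024 ]
[ 0.4402 -0.1591  0.024 ]
```

Pack centre ≈ (0.441, −0.159), aligned with the jaws. Going down.

jog_arm:
  increments:
    - {"wx": 0, "wy": 0, "wz": 0, "x": 0.05, "y": 0, "z": 5, "claw": 55}
    - {"wx": 0, "wy": 0, "wz": 0, "x": 0.05, "y": 0, "z": 10, "claw": 55}
    - {"wx": 0, "wy": 0, "wz": 0, "x": 0.05, "y": 0, "z": 13.5, "claw": 55}
    - {"wx": 0, "wy": 0, "wz": 0, "x": 0.05, "y": 0, "z": 14.5, "claw": 55}
    - {"wx": 0, "wy": 0, "wz": 0, "x": 0.05, "y": 0, "z": 14.6, "claw": 55}
    - {"wx": 0, "wy": 0, "wz": 0, "x": 0.05, "y": 0, "z": 14.6, "claw": 40}
    - {"wx": 0, "wy": 0, "wz": 0, "x": 0.05, "y": 0, "z": 14.6, "claw": 25}
    - {"wx": 0, "wy": 0, "wz": 0, "x": 0.05, "y": 0, "z": 14.6, "claw": 25}
    - {"wx": 0, "wy": 0, "wz": 0, "x": 0.05, "y": 0, "z": 14.6, "claw": 25}
  squeeze: 30

```text
clock: 18.38
position: [0.4427, -0.159, 0.0051]
tool_rot: [3.136, -0.002, 1.569]
force: [-1.9, 0.3, 9.9]
grip_width: 0.0257
```

jog_arm:
  increments:
    - {"wx": 0, "wy": 0, "wz": 0, "x": 0, "y": 0, "z": -1, "claw": 22}
    - {"wx": 0, "wy": 0, "wz": 0, "x": 0, "y": 0, "z": -4, "claw": 22}
    - {"wx": 0, "wy": 0, "wz": 0, "x": 0, "y": 0, "z": -8, "claw": 22}
    - {"wx": 0, "wy": 0, "wz": 0, "x": 0, "y": 0, "z": -13, "claw": 22}
    - {"wx": 0, "wy": 0, "wz": 0, "x": 0, "y": 0, "z": -18, "claw": 22}
    - {"wx": 0, "wy": 0, "wz": 0, "x": 0, "y": 0, "z": -18, "claw": 22}

```text
clock: 19.12
position: [0.4431, -0.1595, 0.1889]
tool_rot: [3.13, -0.001, 1.569]
force: [-0.2, -0.3, -1.4]
grip_width: 0.0253
```

```bash
python3 - <<'E'
from h import *
import pickle
w=grab("wrist","w10");pickle.dump(w,open("w10.pkl","wb"))
jog([.4843,.196,0.17],np.pi/2+.1)
crop(w,160,120,420,340,2.8,"w10c")
st=bot.observe();Rt=R.from_euler("xyz",st["tool_rot"])
print([proj(w,st["position"]+Rt.apply([x,y,-.022])).round(1) for x in(-.013,.013) for y in(-.026,.026)])
E
```

```text
t19.18 xyz [35.51  4.12  1.81] w [ 0.5 -0.1 -5.8] pos [ 0.4424 -0.1591  0.1871] rot [ 3.132e+00 -2.000e-03  1.569e+00] q [-0.17  0.37  0.5   2.07 -0.27  0.75  2.07] grip 0.0254 F [ 0.5  0.4 -1.3]
[array([252.4, 222.5]), array([255.4, 331.2]), array([316.4, 222.5]), array([313. , 331.2])]
```

View pics/w10c.png

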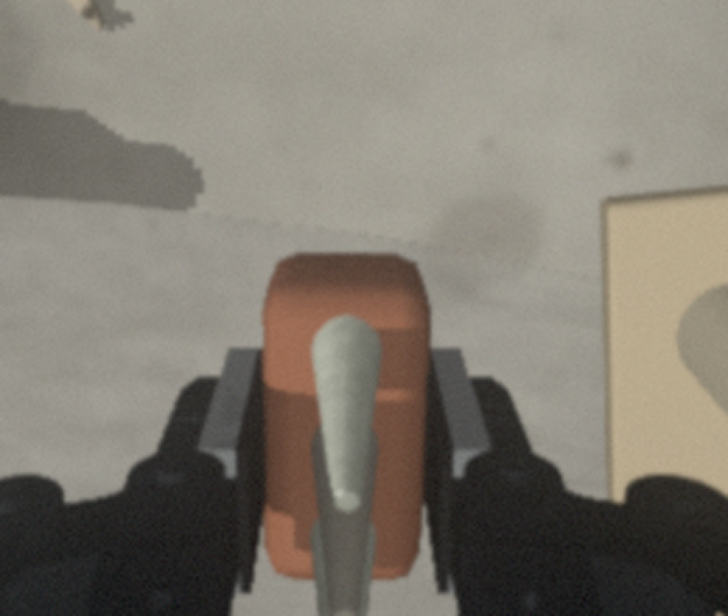

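jog_arm:
  increments:
    - {"wx": 0, "wy": 0, "wz": 0, "x": 5, "y": 0.5, "z": 0, "claw": 22}
    - {"wx": 0.2, "wy": 0, "wz": -1, "x": 10, "y": 1, "z": 0, "claw": 22}
    - {"wx": 0.4, "wy": 0, "wz": -2, "x": 16, "y": 2, "z": 0, "claw": 22}
    - {"wx": 0.5, "wy": 0, "wz": -3, "x": 22, "y": 2.5, "z": 0, "claw": 22}
    - {"wx": 0.5, "wy": 0, "wz": -4, "x": 28, "y": 3.4, "z": 0.5, "claw": 22}
    - {"wx": 0.5, "wy": 0, "wz": -5.8, "x": 33, "y": 4, "z": 1, "claw": 22}
    - {"wx": 0.5, "wy": 0, "wz": -5.8, "x": 35.5, "y": 4.3, "z": 1.8, "claw": 22}
    - {"wx": 0.5, "wy": 0, "wz": -5.8, "x": 35.5, "y": 4.3, "z": 1.8, "claw": 22}
    - {"wx": 0.5, "wy": 0, "wz": -5.8, "x": 35.5, "y": 4.3, "z": 1.8, "claw": 22}

```text
clock: 20.3
position: [0.486, 0.1944, 0.17]
tool_rot: [-3.142, -0.001, 1.669]
force: [0.1, -0.2, 0.1]
grip_width: 0.0255
```

```bash
python3 - <<'E'
from h import *
w=grab("wrist","w11")
jog([.4863,.196,0.065],np.pi/2+.1)
E
```

```text
t20.35 xyz [ 0.15  0.04 10.52] w [ 0.  -0.  -0.1] pos [0.4861 0.1944 0.1702] rot [ 3.141e+00 -1.000e-03  1.668e+00] q [-0.79  0.47  0.41  1.94 -0.26  0.78  1.43] grip 0.0256 F [ 0.2 -0.1 -0.8]
```

View pics/w11.png

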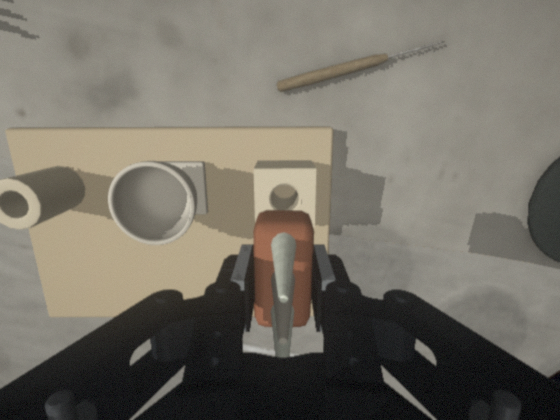

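jog_arm:
  increments:
    - {"wx": 0, "wy": 0, "wz": 0, "x": 0.15, "y": 0, "z": 4, "claw": 22}
    - {"wx": 0, "wy": 0, "wz": 0, "x": 0.15, "y": 0, "z": 8, "claw": 22}
    - {"wx": 0, "wy": 0, "wz": 0, "x": 0.15, "y": 0, "z": 9.5, "claw": 22}
    - {"wx": 0, "wy": 0, "wz": 0, "x": 0.15, "y": 0, "z": 10.2, "claw": 22}
    - {"wx": 0, "wy": 0, "wz": 0, "x": 0.15, "y": 0, "z": 10.5, "claw": 22}
    - {"wx": 0, "wy": 0, "wz": 0, "x": 0.15, "y": 0, "z": 10.5, "claw": 22}

```text
clock: 21.1
position: [0.4864, 0.1961, 0.0659]
tool_rot: [3.14, -0.001, 1.668]
force: [0.5, 0.7, -0.0]
grip_width: 0.0254
```

jog_arm:
  increments:
    - {"wx": 0, "wy": 0, "wz": 0, "x": 0, "y": 0, "z": 0.1, "claw": 22}
    - {"wx": 0, "wy": 0, "wz": 0, "x": 0, "y": 0, "z": 0.1, "claw": 22}

```text
clock: 21.35
position: [0.4865, 0.1963, 0.0653]
tool_rot: [3.14, -0.002, 1.669]
force: [0.0, 0.1, -0.8]
grip_width: 0.0255
```

jog_arm:
  increments:
    - {"wx": 0, "wy": 0, "wz": 0, "x": 0, "y": 0, "z": 0.12, "claw": 22}
    - {"wx": 0, "wy": 0, "wz": 0, "x": 0, "y": 0, "z": 0.15, "claw": 22}
    - {"wx": 0, "wy": 0, "wz": 0, "x": 0, "y": 0, "z": 0.15, "claw": 22}

```text
clock: 21.72
position: [0.4866, 0.1964, 0.0641]
tool_rot: [3.14, -0.002, 1.669]
force: [-2.0, 0.6, 8.5]
grip_width: 0.025
```

Contact at the expected height. Release and rise.

jog_arm:
  increments:
    - {"wx": 0, "wy": 0, "wz": 0, "x": 0, "y": 0, "z": 0, "claw": 40}
    - {"wx": 0, "wy": 0, "wz": 0, "x": 0, "y": 0, "z": 0, "claw": 55}
    - {"wx": 0, "wy": 0, "wz": 0, "x": 0, "y": 0, "z": 0, "claw": 60}
    - {"wx": 0, "wy": 0, "wz": 0, "x": 0, "y": 0, "z": -3, "claw": 60}
    - {"wx": 0, "wy": 0, "wz": 0, "x": 0, "y": 0, "z": -8, "claw": 60}
    - {"wx": 0, "wy": 0, "wz": 0, "x": 0, "y": 0, "z": -13, "claw": 60}
    - {"wx": 0, "wy": 0, "wz": 0, "x": 0, "y": 0, "z": -15, "claw": 60}
    - {"wx": 0, "wy": 0, "wz": 0, "x": 0, "y": 0, "z": -15, "claw": 60}

```text
clock: 22.72
position: [0.4868, 0.1964, 0.2153]
tool_rot: [3.137, -0.003, 1.669]
force: [-0.1, -0.4, -1.1]
grip_width: 0.0516
```

```bash
python3 - <<'E'
from h import *
import pickle
w=grab("wrist","w12");pickle.dump(w,open("w12.pkl","wb"))
crop(w,200,120,380,300,3.2,"w12c")
jog([.433,-.323,0.2],.69)
E
```

```text
t22.77 xyz [-51.16 -10.39   1.26] w [ 0.1 -0.2 56.1] pos [0.4863 0.1963 0.2142] rot [ 3.139e+00 -2.000e-03  1.669e+00] q [-0.83  0.41  0.45  1.9  -0.23  0.87  1.4 ] grip 0.0518 F [-0.1 -0.6  0.5]
```

View pics/w12c.png

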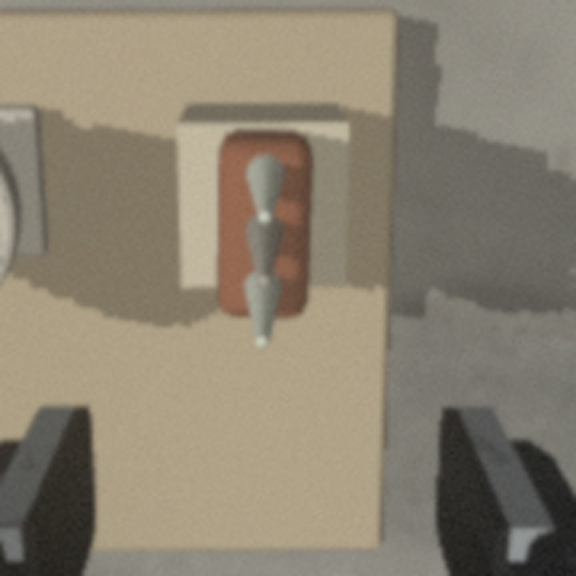

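```bash
python3 - <<'E'
from h import *
import pickle
w=pickle.load(open("w12.pkl","rb"))
u=lambda a,b:((a+.5)/3.2-.5+200,(b+.5)/3.2-.5+120)
for ps,z in [([(220,133),(311,133),(309,317),(218,317)],.083),([(178,123),(350,123),(347,287),(180,289)],.059)]: print(np.mean([onz(w,u(*p),z) for p in ps],0).round(4))
E
```

```text
[0.4848 0.1961 0.083 ]
[0.4847 0.1959 0.059 ]
```

```bash
python3 - <<'E'
from h import *
jog([.433,-.323,0.19],.785)
E
```

```text
t22.77 xyz [-51.16 -10.39   2.26] w [ 0.1 -0.2 50.6] pos [0.4863 0.1963 0.2142] rot [ 3.139e+00 -2.000e-03  1.669e+00] q [-0.83  0.41  0.45  1.9  -0.23  0.87  1.4 ] grip 0.0518 F [-0.1 -0.6  0.5]
```

jog_arm:
  increments:
    - {"wx": 0, "wy": 0, "wz": 5, "x": -5, "y": -1, "z": 0, "claw": 80}
    - {"wx": 0, "wy": 0, "wz": 10, "x": -10.5, "y": -2, "z": 0, "claw": 80}
    - {"wx": 0, "wy": 0, "wz": 15, "x": -16, "y": -3, "z": 0, "claw": 80}
    - {"wx": 0, "wy": 0, "wz": 20, "x": -21.5, "y": -4, "z": 0, "claw": 80}
    - {"wx": 0, "wy": 0, "wz": 25, "x": -27, "y": -5, "z": 0, "claw": 80}
    - {"wx": 0, "wy": 0, "wz": 30, "x": -32.5, "y": -6.5, "z": 0, "claw": 80}
    - {"wx": 0, "wy": 0, "wz": 35, "x": -38, "y": -8, "z": 0, "claw": 80}
    - {"wx": 0, "wy": 0, "wz": 40, "x": -43.5, "y": -9, "z": 1, "claw": 80}
    - {"wx": 0, "wy": 0, "wz": 45, "x": -48, "y": -10, "z": 2, "claw": 80}
    - {"wx": 0, "wy": 0, "wz": 50.6, "x": -51.2, "y": -10.4, "z": 2.3, "claw": 80}

```text
clock: 24.02
position: [0.4314, -0.3253, 0.1879]
tool_rot: [-3.139, -0.002, 0.781]
force: [0.6, 0.6, -0.1]
grip_width: 0.0682
```

jog_arm:
  increments:
    - {"wx": 0, "wy": 0, "wz": 0, "x": 0, "y": 0, "z": 0, "claw": 80}
    - {"wx": 0, "wy": 0, "wz": 0, "x": 0, "y": 0, "z": 0, "claw": 80}

```text
clock: 24.28
position: [0.4309, -0.3247, 0.1868]
tool_rot: [-3.137, -0.001, 0.781]
force: [0.4, 0.7, 0.0]
grip_width: 0.0682
```

```bash
python3 - <<'E'
from h import *
import pickle
w=grab("wrist","w13");pickle.dump(w,open("w13.pkl","wb"))
crop(w,160,80,420,300,3,"w13c")
jog([.433,-.323,0.016],.785)
E
```

```text
t24.32 xyz [ 0.19  0.08 17.12] w [-0.2 -0.1 -0.2] pos [ 0.4313 -0.3244  0.1872] rot [-3.138e+00 -2.000e-03  7.820e-01] q [ 0.04  0.54  0.7   1.89 -0.45  0.87  1.75] grip 0.068 F [0.7 0.3 0.6]
```

View pics/w13c.png

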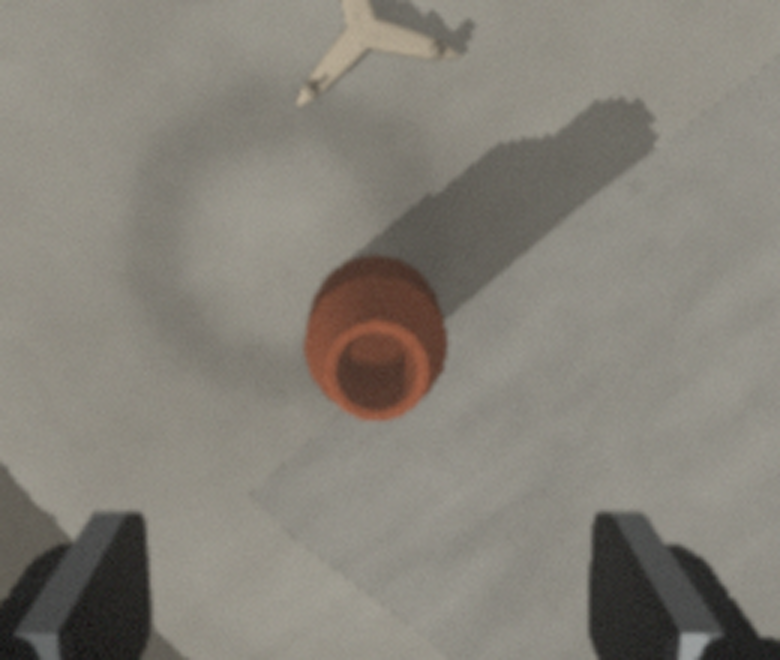

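```bash
python3 - <<'E'
from h import *
import pickle
w=pickle.load(open("w13.pkl","rb"))
x=onz(w,(378.5/3-.5+160,370.5/3-.5+80),.076);print(x)
for px in(305,446): print(onz(w,((px+.5)/3-.5+160,342/3-.5+80),.04))
jog([x[0],x[1],0.016],.785)
E
```

```text
[ 0.43434688 -0.32452421  0.076     ]
[ 0.41917187 -0.34088589  0.04      ]
[ 0.45028019 -0.31005128  0.04      ]
t24.32 xyz [ 0.18  0.28 17.12] w [-0.2 -0.1 -0.2] pos [ 0.4313 -0.3244  0.1872] rot [-3.138e+00 -2.000e-03  7.820e-01] q [ 0.04  0.54  0.7   1.89 -0.45  0.87  1.75] grip 0.068 F [0.7 0.3 0.6]
```

jog_arm:
  increments:
    - {"wx": -0.2, "wy": 0, "wz": 0, "x": 0.2, "y": 0.2, "z": 5, "claw": 80}
    - {"wx": -0.2, "wy": 0, "wz": 0, "x": 0.2, "y": 0.2, "z": 10, "claw": 80}
    - {"wx": -0.2, "wy": 0, "wz": 0, "x": 0.2, "y": 0.2, "z": 14, "claw": 80}
    - {"wx": -0.2, "wy": 0, "wz": 0, "x": 0.2, "y": 0.2, "z": 16.5, "claw": 80}
    - {"wx": -0.2, "wy": 0, "wz": 0, "x": 0.2, "y": 0.2, "z": 17.1, "claw": 80}
    - {"wx": -0.2, "wy": 0, "wz": 0, "x": 0.2, "y": 0.2, "z": 17.1, "claw": 65}
    - {"wx": -0.2, "wy": 0, "wz": 0, "x": 0.2, "y": 0.2, "z": 17.1, "claw": 45}
    - {"wx": -0.2, "wy": 0, "wz": 0, "x": 0.2, "y": 0.2, "z": 17.1, "claw": 45}
    - {"wx": -0.2, "wy": 0, "wz": 0, "x": 0.2, "y": 0.2, "z": 17.1, "claw": 45}
  squeeze: 30

```text
clock: 25.45
position: [0.4344, -0.3241, 0.0173]
tool_rot: [3.14, -0.002, 0.782]
force: [-1.2, 0.6, 9.1]
grip_width: 0.0434
```

jog_arm:
  increments:
    - {"wx": 0, "wy": 0, "wz": 0, "x": 0, "y": 0, "z": -1, "claw": 42}
    - {"wx": 0, "wy": 0, "wz": 0, "x": 0, "y": 0, "z": -4, "claw": 42}
    - {"wx": 0, "wy": 0, "wz": 0, "x": 0, "y": 0, "z": -8, "claw": 42}
    - {"wx": 0, "wy": 0, "wz": 0, "x": 0, "y": 0, "z": -13, "claw": 42}
    - {"wx": 0, "wy": 0, "wz": 0, "x": 0, "y": 0, "z": -16, "claw": 42}
    - {"wx": 0, "wy": 0, "wz": 0, "x": 0, "y": 0, "z": -16, "claw": 42}

```text
clock: 26.2
position: [0.4349, -0.3245, 0.1799]
tool_rot: [3.136, -0.004, 0.783]
force: [-0.7, -0.0, -1.6]
grip_width: 0.0432
```

```bash
python3 - <<'E'
from h import *
w=grab("wrist","w14")
jog([.5777,-.005,0.17],1.67)
E
```

```text
t26.25 xyz [ 32.65 -12.52   0.92] w [  0.3  -0.1 -50.8] pos [ 0.4345 -0.324   0.1784] rot [ 3.138 -0.004  0.783] q [ 0.04  0.56  0.7   1.9  -0.47  0.85  1.77] grip 0.0432 F [-0.1  0.2 -2.8]
```

View pics/w14.png

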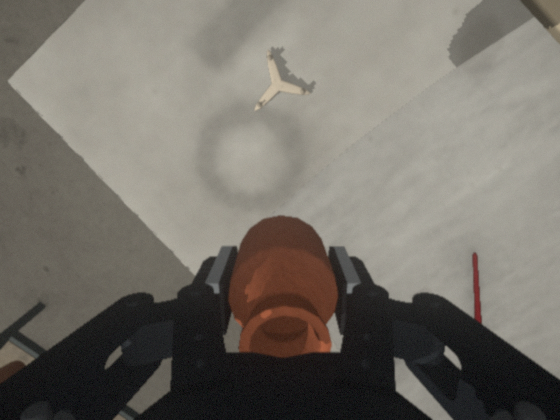

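jog_arm:
  increments:
    - {"wx": 0, "wy": 0, "wz": -6, "x": 4, "y": -1.5, "z": 0, "claw": 42}
    - {"wx": 0, "wy": 0, "wz": -12, "x": 8, "y": -3, "z": 0, "claw": 42}
    - {"wx": 0, "wy": 0, "wz": -18, "x": 12, "y": -4.6, "z": 0, "claw": 42}
    - {"wx": 0, "wy": 0, "wz": -24, "x": 16, "y": -6.2, "z": 0, "claw": 42}
    - {"wx": 0, "wy": 0, "wz": -30, "x": 20, "y": -7.8, "z": 0, "claw": 42}
    - {"wx": 0, "wy": 0, "wz": -36, "x": 24, "y": -9.3, "z": 0, "claw": 42}
    - {"wx": 0, "wy": 0, "wz": -42, "x": 28, "y": -10.8, "z": 0, "claw": 42}
    - {"wx": 0.2, "wy": 0, "wz": -48, "x": 31, "y": -12, "z": 0.5, "claw": 42}
    - {"wx": 0.3, "wy": 0, "wz": -50.8, "x": 32.6, "y": -12.5, "z": 0.9, "claw": 42}
    - {"wx": 0.3, "wy": 0, "wz": -50.8, "x": 32.6, "y": -12.5, "z": 0.9, "claw": 42}

```text
clock: 27.5
position: [0.5773, -0.0054, 0.1693]
tool_rot: [-3.14, -0.002, 1.67]
force: [-1.5, 0.4, -1.2]
grip_width: 0.0433
```

jog_arm:
  increments:
    - {"wx": 0, "wy": 0, "wz": 0, "x": 0, "y": 0, "z": 0, "claw": 42}

```text
clock: 27.62
position: [0.5769, -0.007, 0.1693]
tool_rot: [-3.14, -0.001, 1.667]
force: [-0.3, 0.3, -1.2]
grip_width: 0.0428
```

```bash
python3 - <<'E'
from h import *
w=grab("wrist","w15")
jog([.5777,-.005,0.032],1.67)
E
```

```text
t27.68 xyz [ 0.17  0.12 13.73] w [-0.1 -0.1 -0.2] pos [ 0.5769 -0.0069  0.1693] rot [-3.140e+00 -1.000e-03  1.667e+00] q [-0.4   0.56  0.45  1.81 -0.32  0.85  1.87] grip 0.0435 F [-0.4 -0.2 -0.8]
```

View pics/w15.png

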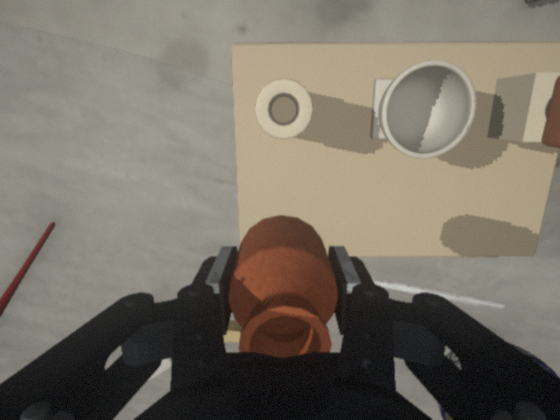

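jog_arm:
  increments:
    - {"wx": 0, "wy": 0, "wz": 0, "x": 0.17, "y": 0.1, "z": 4, "claw": 42}
    - {"wx": 0, "wy": 0, "wz": 0, "x": 0.17, "y": 0.1, "z": 8, "claw": 42}
    - {"wx": 0, "wy": 0, "wz": 0, "x": 0.17, "y": 0.1, "z": 11.5, "claw": 42}
    - {"wx": 0, "wy": 0, "wz": 0, "x": 0.17, "y": 0.1, "z": 13.2, "claw": 42}
    - {"wx": 0, "wy": 0, "wz": 0, "x": 0.17, "y": 0.1, "z": 13.7, "claw": 42}
    - {"wx": 0, "wy": 0, "wz": 0, "x": 0.17, "y": 0.1, "z": 13.8, "claw": 42}
    - {"wx": 0, "wy": 0, "wz": 0, "x": 0.17, "y": 0.1, "z": 13.8, "claw": 42}

```text
clock: 28.55
position: [0.5781, -0.005, 0.0323]
tool_rot: [-3.141, -0.001, 1.667]
force: [-0.1, -0.7, -1.0]
grip_width: 0.0433
```

jog_arm:
  increments:
    - {"wx": 0, "wy": 0, "wz": 0, "x": 0, "y": 0, "z": 0.1, "claw": 42}
    - {"wx": 0, "wy": 0, "wz": 0, "x": 0, "y": 0, "z": 0.1, "claw": 42}

```text
clock: 28.8
position: [0.5783, -0.0049, 0.0317]
tool_rot: [3.141, -0.001, 1.667]
force: [0.4, -0.2, -1.6]
grip_width: 0.0432
```

jog_arm:
  increments:
    - {"wx": 0, "wy": 0, "wz": 0, "x": 0, "y": 0, "z": 0.12, "claw": 42}
    - {"wx": 0, "wy": 0, "wz": 0, "x": 0, "y": 0, "z": 0.14, "claw": 42}
    - {"wx": 0, "wy": 0, "wz": 0, "x": 0, "y": 0, "z": 0.14, "claw": 42}

```text
clock: 29.18
position: [0.5787, -0.005, 0.0312]
tool_rot: [3.14, -0.001, 1.667]
force: [-3.8, 0.1, 17.2]
grip_width: 0.0435
```

jog_arm:
  increments:
    - {"wx": 0, "wy": 0, "wz": 0, "x": 0, "y": 0, "z": -0.02, "claw": 42}
    - {"wx": 0, "wy": 0, "wz": 0, "x": 0, "y": 0, "z": 0, "claw": 60}
    - {"wx": 0, "wy": 0, "wz": 0, "x": 0, "y": 0, "z": 0, "claw": 78}
    - {"wx": 0, "wy": 0, "wz": 0, "x": 0, "y": 0, "z": 0, "claw": 78}
    - {"wx": 0, "wy": 0, "wz": 0, "x": 0, "y": 0, "z": -3, "claw": 78}
    - {"wx": 0, "wy": 0, "wz": 0, "x": 0, "y": 0, "z": -8, "claw": 78}
    - {"wx": 0, "wy": 0, "wz": 0, "x": 0, "y": 0, "z": -13, "claw": 78}
    - {"wx": 0, "wy": 0, "wz": 0, "x": 0, "y": 0, "z": -18, "claw": 78}
    - {"wx": 0, "wy": 0, "wz": 0, "x": 0, "y": 0, "z": -22, "claw": 78}
    - {"wx": 0, "wy": 0, "wz": 0, "x": 0, "y": 0, "z": -22, "claw": 78}

```text
clock: 30.42
position: [0.5796, -0.0055, 0.254]
tool_rot: [3.135, -0.002, 1.667]
force: [0.4, -0.9, -0.4]
grip_width: 0.0665
```

```bash
python3 - <<'E'
from h import *
import pickle
w=grab("wrist","w16");pickle.dump(w,open("w16.pkl","wb"))
s=grab("scene","s16"); jog([.5,0,.3])
E
```

```text
t30.52 xyz [ 1.28 -7.73 -4.91] w [ 0.1 -0.1 -0. ] pos [ 0.5783 -0.0052  0.251 ] rot [ 3.140e+00 -2.000e-03  1.667e+00] q [-0.45  0.47  0.51  1.73 -0.27  1.01  1.82] grip 0.0662 F [ 0.4  0.  -0.1]
```

View pics/w16.png

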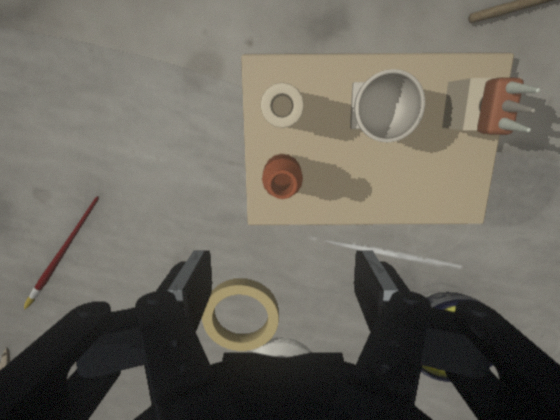

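View pics/s16.png

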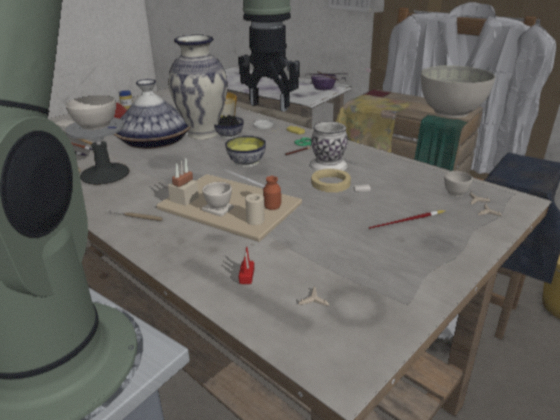

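```bash
python3 - <<'E'
from h import *
import pickle
w=pickle.load(open("w16.pkl","rb"))
v=onz(w,(284.5,182),.09);r=onz(w,(282,105),.074);c=onz(w,(389.5,105.5),.07);print(v,r,c)
a=.1;d=(v-r)[:2];print("vase in prop",d@[np.cos(a),np.sin(a)],d@[-np.sin(a),np.cos(a)])
s=bot.observe();print(s["clock"],np.abs(s["qd"]).max(),s["force"])
E
```

```text
[ 0.57679726 -0.00382781  0.09      ] [ 0.50527734 -0.01314358  0.074     ] [0.49563693 0.09111929 0.07      ]
vase in prop 0.07209264017142072 0.002129154720401041
30.525 0.019456666165634216 [ 0.43271778  0.02200828 -0.07406248]
```

All in tolerance; the gripper is clear. Handing in.

```bash
python3 -c "
from workcell import bot
print(bot.job_done())"
```

```text
the job is handed in; nothing more can be done
None
```

The shelf is loaded and I handed the job in at about 31 s of the 112 s allowed. No verdict came back, so the figures below are my own camera checks just before handing in.

| Piece | Measured result | Allowed |
|---|---|---|
| Drip tile | about 2 mm from midway between the props, measured before the cup was stood on it | 12 mm |
| Cup | about 1 to 2 mm off the tile's centre, upright | 11 mm |
| Cone pack (the brown one) | under 1 mm off the square prop's centre, upright | 11 mm |
| Bud vase | 72 mm behind the round prop, 2 mm to one side, upright | 60–88 mm behind, 14 mm to either side |

- **Releases:** The cup, cone pack and vase met their supports at the expected heights. The tile was let go with no contact felt, 1 to 2 mm above the shelf at most, and lay flat.
- **Left alone:** The tape and the kiln stilt still stood where they were in the last pictures. I judged that by eye, not by measurement.
- **At the end:** The gripper was open, about 22 cm above the shelf, and touching nothing.

No check failed. The only disagreement was in the first pictures, where different views put the same points 1 to 4 mm apart. Close-up wrist views settled the cup, cone pack and vase before I gripped them.

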